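# Fetch the jar from the back of the paint tray to the scale

## Robot

A 7-joint arm with a two-finger parallel gripper is mounted at the origin on the work surface. World frame = base frame: x ahead of the robot, y to its left, z up, the work surface at z = 0. Lengths are in m, angles in rad, forces in N, time in s.
With the tool pointing down it reaches from about 0.425 to 0.975 m from the base axis. Payload 16.7 kg.
Tool frame: the origin (TCP) lies on the centre line of the jaws, within the pads' length; the fingertips stand 25 mm ahead of it and the grasp point (between the pads) lies 6 mm ahead of it; z points along the fingers, y is the direction in which the jaws open and shut (so a half turn about z gives the same grasp; the last joint's range is limited). The gripper opens to 85 mm and grips with 20 to 120 N. Pads are 22 mm wide; open, the fingers measure 114 mm over their backs; the gripper's body (76 mm by 85 mm) begins 54 mm behind the grasp point. The pads swing forward as they close: fully open they stand 13 mm farther back than shut.
Start: joints at [-1.411, 0.426, 0.074, 1.606, -0.034, 1.111, -0.067], TCP at [0.206, 0.643, 0.256] pointing down, gripper open.
Joint ranges: [-2.85, 2.85], [-0.5, 2.14], [-1.23, 1.37], [0.21, 2.46], [-1.02, 4.16], [0.16, 2.05], [-2.73, 2.73]. Speed limits (rad/s): [1.89, 1.89, 2.39, 2.39, 3.01, 3.01, 3.01].

## Interface

Orientations are given as a rotation vector (axis times angle).
In Python, from bench import env gives the robot as it stands. The module is installed in compiled form; this text tells all that it offers.
- The arm moves only by the tool carry_out, never from a script. Its argument "moves" is a list of rows, each a list of 7 numbers: the shift along the tool's x, y, z in cm, then the turn, a rotation vector about the tool's x, y, z in rad, then the finger opening in cm, from 0 to 8.54. A call has 1 to 12 rows; each row is the pose to reach, as a shift and turn from the pose commanded when the call began, along the tool's axes at that moment; what a row does not reach only later rows make up. A row lasts 1/12 s, in which the tool goes at most 41.7 mm and 7.16 degrees, less where a joint would pass 70% of its speed; a pose out of reach is approached as far as the arm can. A call with a gripper value outside its range is refused whole. The fingers move at their own pace and stop on an object; "newtons" is the grip in N (left out, the last holds). Time passes only in rows, so rows that repeat a pose let the fingers close. It gives the time, the measured TCP pose, the force and the opening at its end, in the units of the state.
- env.sense(): the state, without advancing time (a new reading comes with each control period).
- env.snapshot(name): name is "scene" or "top" or "wrist"; returns a dict with "img" (384x512x3 uint8, blue, green, red), "z_map" (384x512 float32, m along the optical axis (not along the pixel's ray), 0 where there is no reading), "intrinsics" (3x3 intrinsics, pixels), "cam_to_world" (4x4, takes a point from camera to world coordinates); the wrist camera has in their place "mount" (4x4, takes a point from camera to tool coordinates, whose origin is the TCP and whose axes are the flange's). Camera axes: x right, y down, z forward; pixel columns grow to the right and rows downward; lengths in m; the calibration is good to about 2 mm. A picture is of the moment at which its call begins: read the wrist's pose just before it.
- env.job_done(): hands the job in, once; it reports no verdict.
The state is a dict: "t": time; "joint_positions": joint angles; "qd": joint speeds; "tau": joint torques, N m; "position": TCP position; "ee_rot": TCP orientation; "wrist_force": force on the tool from outside, world axes, zero at the start; "ft_torque": the same for the moment, N m; "gripper_width": finger opening in m.
Only numpy, scipy, OpenCV 4.12 (cv2) and the standard library are available. Lean on these libraries where they do the work, as an engineer would, in place of code of your own. Each camera call takes 0.05 s, during which the arm holds its last target.

## Task

The low glass jar is hemmed in at the back of the steel tray by the paint bottle, the spray can and the rectangular metal flask: first set all three aside, standing on the brown paper sheet, then stand the jar in the middle of the scale's steel pan, and finally put the bottle, the spray can and the flask back in the tray, each where it stood at the start. Keep everything upright, and leave the small tin and the ink pot in the tray where they are.

Things in the scene. Friction and masses are not known exactly. Their poses are not given: they have to be found in the camera images.
- bottle: White plastic paint bottle, paper label, tall black cap. Body 50 mm dia. to 80 mm, shoulder narrowing to 95 mm; cap 30 mm dia. (28 at its top) from 95 to 126 mm, the total height. 0.12-0.2 kg. Origin: centre of underside, z up. Grip the cap from above. In the tray at the start, left, right or in front of the jar.
- spray: Aluminium spray can, pale grey label, grey cap. Body 50 mm dia. to 92 mm; cap 47 mm dia. from 98 to 132 mm, the total height. 0.11-0.19 kg. Origin: centre of underside, z up. Grip the cap from above. In the tray at the start, in another of the three places round the jar.
- flask: Bright steel rectangular solvent flask, paper label: 38 mm along its x, 56 mm along its y, body 104 mm high; small black screw cap mid-top, up to 29 mm dia., reaching 124 mm. 0.13-0.23 kg. Origin: centre of underside, z up. Grip near the top of the body across its 38 mm thickness. In the tray at the start, in the third place round the jar.
- jar: Low glass jar, brass-coloured lid, paper label: 56 mm dia. (lid 57), 48 mm high in all. 0.12-0.21 kg. Origin: centre of underside, z up. At the start in the middle of the tray's back, boxed in by bottle, spray can and flask and 12 mm from the back wall; once they are out, grip it along the tray's y.
- tray: Grey steel tray, fixed: 150 mm along x, 215 along y, walls 35 mm high, 4 thick, round rim 3 mm above and outside; floor 4 mm thick. Origin: centre of underside, on the table; x to its back (away from the robot), y left. In its frame: jar about (31, 0) mm; tall containers (31, 63), (31, -63), (-27, 0) in any order; tin and ink pot (-27, 63), (-27, -63), either way round.
- sheet: Sheet of brown kraft paper taped down at its corners, fixed, 280 mm along its x, 180 mm along its y, 2 mm thick, empty at the start: the place to stand the three tall containers aside. Origin: centre of its underside, on the table; the paper's top is 2 mm above.
- scale_pan (a point): Middle of the top of the steel pan of a flat white bench scale (fixed). Pan 125 mm along x by 128 mm along y, level, its top (this point) 31 mm above the table; the housing, 185 by 140 mm, has its display in front of the pan, on the robot's side. z up.
- tinlet: Small round steel tin in one front corner of the tray, 44 mm diameter, 40 mm high; not part of the job, to be left where it is. Origin: centre of its underside.
- inkpot: Small square amber glass ink pot with black cap in the other front corner of the tray, 38 by 38 mm, 44 mm high; not part of the job, to be left where it is. Origin: centre of its underside.
Mind the look-alikes: they are no part of the job. Leave any pink or purple look-alike of the jar alone.

How it is judged:
By the outcome, as a careful person would: the job done as asked, in the order asked, and still so for the second after the job is handed in, with the robot touching nothing.
It also fails if it takes over 144 s, if anything falls off the work surface, if the arm or the gripper's body presses on something with over 40 N, if the wrist force passes 120 N, or if a joint passes its speed limit or range.

## Working session

There is one attempt and no reset: what is moved stays moved. The work goes in short steps, Python scripts to look and compute and a tool call to move; the robot and the scene stay as the last step left them, time stands still between calls to the robot, and variables do not carry over. Pictures are saved under pics/ and viewed, and the job is handed in when it is done.

Besides the shell and the picture viewer there is one more tool, called after "Request:" by a JSON object that holds its "name" and its "arguments", one argument or row to a line. carry_out: Moves the arm, as the interface text tells. Its arguments: {"type":"object","properties":{"moves":{"type":"array","items":{"type":"array","items":{"type":"number"}}},"newtons":{"type":"number"}},"required":["moves"]}

```bash
mkdir -p pics; cat > h.py <<'E'
from bench import env
import numpy as np, cv2
from scipy.spatial.transform import Rotation as R
np.set_printoptions(precision=4,suppress=True)
def snap(n,f):
    s=env.sense(); d=env.snapshot(n); cv2.imwrite('pics/'+f+'.png',d['img'])
    if n=='wrist':
        T=np.eye(4);T[:3,:3]=R.from_rotvec(s['ee_rot']).as_matrix();T[:3,3]=s['position']
        d['cam_to_world']=T@d['mount']
    np.savez('pics/'+f+'.npz',**{k:v for k,v in d.items() if isinstance(v,np.ndarray)})
    return d
def cloud(d):
    K=d['intrinsics'];z=d['z_map'];v,u=np.mgrid[:z.shape[0],:z.shape[1]]
    P=np.stack([(u-K[0,2])/K[0,0]*z,(v-K[1,2])/K[1,1]*z,z,np.ones_like(z)],-1)
    W=(P@d['cam_to_world'].T)[...,:3]; W[z<=0]=np.nan
    return W
E
python3 - <<'E'
from h import *
s=env.sense();print(s)
for n in('scene','top','wrist'):
    d=snap(n,n+'0');print(n,d['intrinsics'],d['cam_to_world'])
E
```

```text
{'t': 0.0, 'joint_positions': array([-1.4105,  0.4267,  0.0738,  1.6066, -0.0341,  1.1108, -0.0671]), 'qd': array([ 0.0009, -0.001 , -0.0004,  0.0002,  0.0005, -0.0018, -0.002 ]), 'tau': array([  0.0017, -94.988 ,   3.761 , -46.3526,   0.0193,   0.0101,
         0.    ]), 'position': array([0.2057, 0.6425, 0.2556]), 'ee_rot': array([-0.4846, -3.1039,  0.002 ]), 'wrist_force': array([0.1687, 0.1195, 1.06  ]), 'ft_torque': array([ 0.0256, -0.0373, -0.0495]), 'gripper_width': 0.08566735082328195}
scene [[440.9105   0.     255.5689]
 [  0.     440.9105 185.142 ]
 [  0.       0.       1.    ]] [[-0.0763  0.7633 -0.6415  1.1791]
 [ 0.9971  0.0591 -0.0483  0.0318]
 [ 0.0011 -0.6433 -0.7656  0.8279]
 [ 0.      0.      0.      1.    ]]
top [[348.2833   0.     253.6257]
 [  0.     348.2833 191.8232]
 [  0.       0.       1.    ]] [[-0.0249 -0.9881  0.1519  0.4125]
 [-0.9997  0.024  -0.0075 -0.0026]
 [ 0.0038 -0.1521 -0.9884  0.8826]
 [ 0.      0.      0.      1.    ]]
wrist [[307.3917   0.     260.5121]
 [  0.     307.3917 195.507 ]
 [  0.       0.       1.    ]] [[ 0.3044  0.9205  0.245   0.1443]
 [ 0.9525 -0.2937 -0.0801  0.6646]
 [-0.0018  0.2578 -0.9662  0.3733]
 [ 0.      0.      0.      1.    ]]
```

View pics/scene0.png

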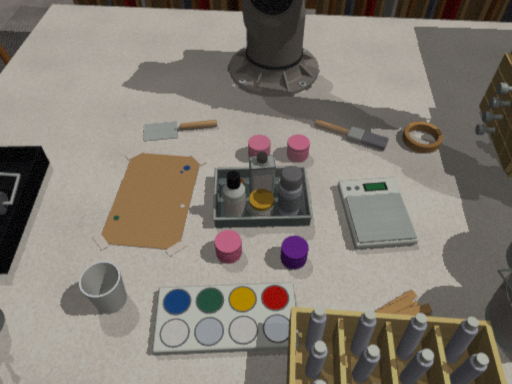

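View pics/top0.png

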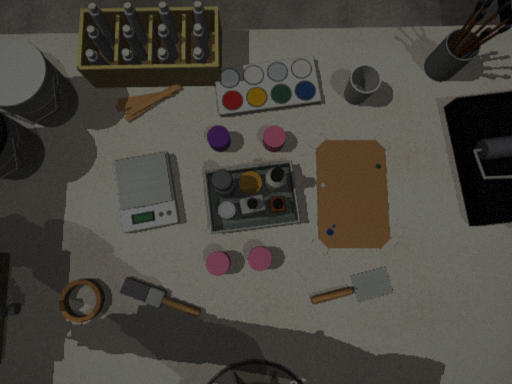

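```bash
python3 - <<'E'
from h import *
d=np.load('pics/top0.npz');W=cloud(d)
# height map resampled on world grid, 2mm
img=d['img']
np.save('pics/W.npy',W)
h=W[...,2]
m=np.clip(h/0.15*255,0,255);m=np.nan_to_num(m).astype(np.uint8)
cv2.imwrite('pics/toph.png',cv2.resize(cv2.applyColorMap(m,cv2.COLORMAP_JET),(768,576)))
cv2.imwrite('pics/topbig.png',cv2.resize(img[:300,:],(800,469),interpolation=cv2.INTER_CUBIC))
E
python3 - <<'E'
from h import *
d=np.load('pics/top0.npz');W=cloud(d);img=d['img']
cv2.imwrite('pics/c1.png',cv2.resize(img[150:245,190:310],None,fx=6,fy=6,interpolation=cv2.INTER_CUBIC))
d2=np.load('pics/scene0.npz')
cv2.imwrite('pics/c2.png',cv2.resize(d2['img'][120:280,190:330],None,fx=3.7,fy=3.7,interpolation=cv2.INTER_CUBIC))
h=W[...,2]
def at(u,v):print((u,v),W[v,u])
for p in [(222,182),(250,181),(278,176),(252,204),(278,204),(227,210),(219,138),(274,138),(218,264),(260,259),(146,185),(352,195),(330,150),(250,300)]:at(*p)
E
```

```text
(222, 182) [0.5502 0.0599 0.1376]
(250, 181) [ 0.5668 -0.0008  0.0526]
(278, 176) [ 0.5619 -0.0628  0.1308]
(252, 204) [ 0.5016 -0.0041  0.1287]
(278, 204) [ 0.5093 -0.0667  0.0512]
(227, 210) [0.4986 0.0565 0.0433]
(219, 138) [0.6775 0.0735 0.0495]
(274, 138) [ 0.6752 -0.063   0.0466]
(218, 264) [0.3713 0.079  0.0479]
(260, 259) [ 0.3804 -0.0199  0.0493]
(146, 185) [0.5666 0.2566 0.0329]
(352, 195) [ 0.5334 -0.2604  0.0024]
(330, 150) [ 0.6529 -0.2108  0.0037]
(250, 300) [ 0.2806  0.0063 -0.0004]
```

View pics/c1.png

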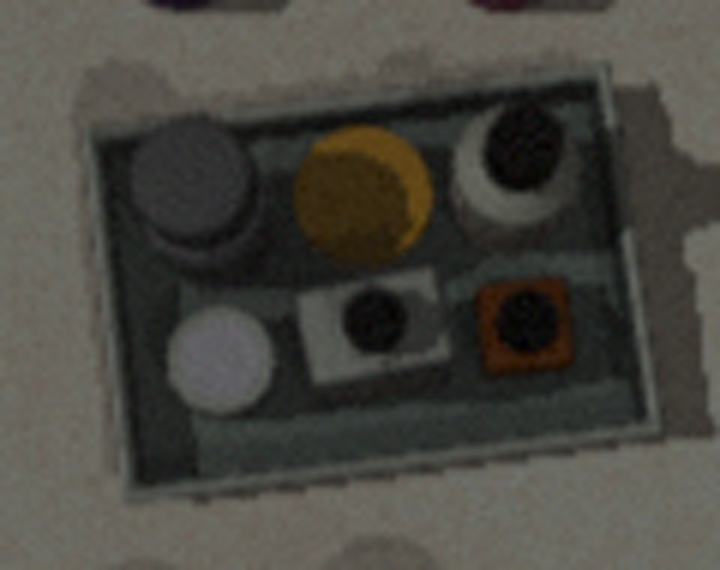

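View pics/c2.png

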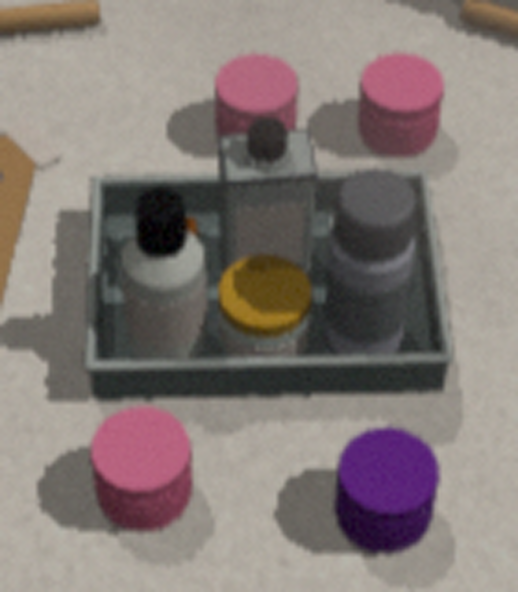

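```bash
cat >> h.py <<'E'
def goal(x,y,z,yaw):
    "world TCP pose: tool z down, tool y axis (jaw) at angle yaw (deg)"
    a=np.radians(yaw); yv=np.array([np.cos(a),np.sin(a),0]); zv=np.array([0,0,-1.]); xv=np.cross(yv,zv)
    return np.array([x,y,z]),np.stack([xv,yv,zv],1)
def rel(p,Rm,p0=None,R0=None):
    s=env.sense()
    if p0 is None:p0=s['position'];R0=R.from_rotvec(s['ee_rot']).as_matrix()
    return np.r_[(R0.T@(p-p0))*100,R.from_matrix(R0.T@Rm).as_rotvec()]
def yawnow():
    m=R.from_rotvec(env.sense()['ee_rot']).as_matrix();return np.degrees(np.arctan2(m[1,1],m[0,1])),m
E
python3 - <<'E'
from h import *
print(yawnow()); print(env.snapshot('wrist')['mount'])
d=np.load('pics/top0.npz');W=cloud(d)
def circ(P):
    c,r=cv2.minEnclosingCircle(P.astype(np.float32));return np.array(c),r
def reg(name,x0,y0,rad,zlo,zhi):
    m=(np.hypot(W[...,0]-x0,W[...,1]-y0)<rad)&(W[...,2]>zlo)&(W[...,2]<zhi)
    P=W[m];(c,sz,a)=cv2.minAreaRect(P[:,:2].astype(np.float32))
    print(name,m.sum(),P.mean(0),P[:,2].std(),circ(P[:,:2]),c,sz,a)
reg('spray',.55,.06,.04,.128,.145)
reg('bottle',.56,-.063,.03,.122,.14)
reg('jar',.567,0,.035,.044,.06)
reg('flaskcap',.5,-.004,.03,.117,.14)
reg('flask',.5,-.004,.045,.1,.115)
reg('tin',.4986,.0565,.03,.037,.06)
reg('ink',.509,-.067,.03,.038,.06)
m=(W[...,0]>.38)&(W[...,0]<.72)&(W[...,1]>-.4)&(W[...,1]<-.15)
b=d['img'].astype(float);m&=(b[...,2]>1.5*b[...,0])&(np.abs(W[...,2])<.012)
P=W[m];print('sheet',P.mean(0),cv2.minAreaRect(P[:,:2].astype(np.float32)))
m=(np.hypot(W[...,0]-.555,W[...,1]-.255)<.12)&(W[...,2]>.024)&(W[...,2]<.05)
P=W[m];print('scale',P.mean(0),P[:,2].std(),cv2.minAreaRect(P[:,:2].astype(np.float32)))
m=(np.abs(W[...,0]-.53)<.13)&(np.abs(W[...,1])<.14)&(W[...,2]>.03)&(W[...,2]<.042)
P=W[m];print('tray',len(P),P.mean(0),cv2.minAreaRect(P[:,:2].astype(np.float32)))
for n,(u0,v0,u1,v1) in {'scale':(100,140,190,240)}.items():
    cv2.imwrite('pics/c3.png',cv2.resize(d['img'][v0:v1,u0:u1],None,fx=6,fy=6,interpolation=cv2.INTER_CUBIC))
E
```

```text
(np.float64(72.24592790036324), array([[-0.9524,  0.3049, -0.0003],
       [ 0.3049,  0.9524, -0.0009],
       [-0.    , -0.001 , -1.    ]]))
[[ 0.0005 -0.9662 -0.2577  0.0652]
 [ 1.      0.0007 -0.0004  0.0022]
 [ 0.0006 -0.2577  0.9662 -0.1176]
 [ 0.      0.      0.      1.    ]]
spray 354 [0.5571 0.0614 0.136 ] 0.001884231714035099 (array([0.558 , 0.0616]), 0.023389998823404312) (0.5580410957336426, 0.061571452766656876) (0.044959720224142075, 0.044993024319410324) 44.51546096801758
bottle 132 [ 0.5691 -0.0607  0.1302] 0.0020006920588338554 (array([ 0.5695, -0.0611]), 0.014141875319182873) (0.56931471824646, -0.0608435794711113) (0.026538947597146034, 0.027056416496634483) 86.92927551269531
jar 424 [ 0.5642 -0.0006  0.0524] 0.0016254078462128703 (array([ 0.565 , -0.0003]), 0.02838980033993721) (0.5649062991142273, -0.000710727646946907) (0.05341949686408043, 0.0549330972135067) 88.29271697998047
flaskcap 98 [ 0.5044 -0.0039  0.1279] 0.00245674829107507 (array([ 0.505 , -0.0042]), 0.011911734007298946) (0.5043029189109802, -0.004095894284546375) (0.02198268473148346, 0.021318884566
[... 391 characters left out ...]
404995918, 0.0442659966647625) 43.64553451538086
ink 91 [ 0.5128 -0.0657  0.0484] 0.002053551119923019 (array([ 0.5115, -0.065 ]), 0.014844541437923908) (0.5116131901741028, -0.06575550884008408) (0.02565031871199608, 0.022047393023967743) 0.29318198561668396
sheet [ 0.5377 -0.2611  0.0028] ((0.5408782958984375, -0.26153796911239624), (0.18203364312648773, 0.2777935862541199), 88.43598937988281)
scale [0.558  0.2615 0.0299] 0.002930303026959111 ((0.5539367198944092, 0.26114460825920105), (0.18155643343925476, 0.13723275065422058), 9.443445205688477)
tray 1102 [ 0.5317 -0.0121  0.0369] ((0.5615556836128235, 0.0002241581678390503), (0.21365559101104736, 0.22073788940906525), 5.900862216949463)
```

View pics/c3.png

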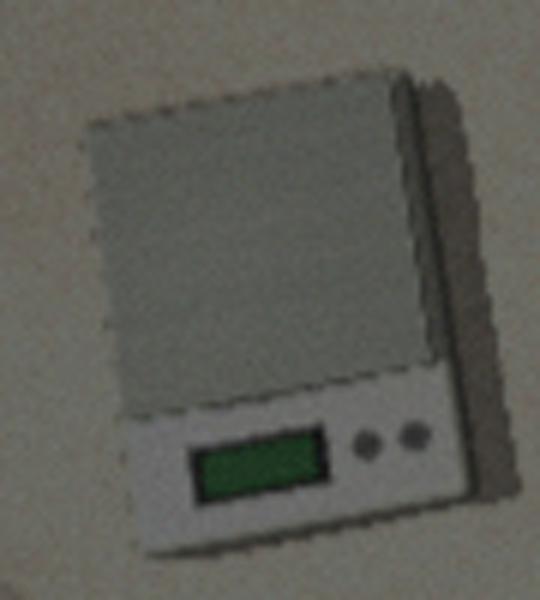

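```bash
python3 - <<'E'
from h import *
print(rel(*goal(.536,.04,.33,10.5)))
d=np.load('pics/top0.npz');K=d['intrinsics'];T=d['cam_to_world']
c=np.array([[90,122],[400,72],[437,362],[128,415]])/6+np.array([100,140])-.42
q=[]
for u,v in c:
    r=T[:3,:3]@np.array([(u-K[0,2])/K[0,0],(v-K[1,2])/K[1,1],1]);t=(.031-T[2,3])/r[2];q.append(T[:3,3]+t*r)
q=np.array(q);print(q,q.mean(0),np.linalg.norm(q-np.roll(q,1,0),axis=1))
E
```

```text
[-49.8284 -47.3303  -7.3737  -0.0007   0.0005   1.0777]
[[0.6327 0.3372 0.031 ]
 [0.6511 0.2082 0.031 ]
 [0.5281 0.1914 0.031 ]
 [0.5093 0.3173 0.031 ]] [0.5803 0.2635 0.031 ] [0.125  0.1303 0.1242 0.1273]
```

Request:
{"name": "carry_out", "arguments": {
  "moves": [
    [-49.8,-47.3,-7.4,0,0,1.078,8.5],
    [-49.8,-47.3,-7.4,0,0,1.078,8.5],
    [-49.8,-47.3,-7.4,0,0,1.078,8.5],
    [-49.8,-47.3,-7.4,0,0,1.078,8.5],
    [-49.8,-47.3,-7.4,0,0,1.078,8.5],
    [-49.8,-47.3,-7.4,0,0,1.078,8.5],
    [-49.8,-47.3,-7.4,0,0,1.078,8.5],
    [-49.8,-47.3,-7.4,0,0,1.078,8.5],
    [-49.8,-47.3,-7.4,0,0,1.078,8.5],
    [-49.8,-47.3,-7.4,0,0,1.078,8.5],
    [-49.8,-47.3,-7.4,0,0,1.078,8.5],
    [-49.8,-47.3,-7.4,0,0,1.078,8.5]
  ],
  "newtons": 40
}}

```text
t: 1.2
position: [0.4451, 0.2049, 0.3103]
ee_rot: [-2.009, -2.415, -0.001]
wrist_force: [0.6, 0.9, 1.3]
gripper_width: 0.085
```

```bash
python3 - <<'E'
from h import *
s=env.sense();print(s['t'],s['position'],s['joint_positions'],yawnow()[0]); print(rel(*goal(.536,.04,.33,10.5)))
E
```

```text
1.2 [0.4451 0.2049 0.3103] [-1.04    0.0595  0.5056  1.9667 -0.0325  1.1226 -0.338 ] 10.492804824238766
[-17.8675   5.9355  -1.9811   0.0002  -0.0006  -0.0001]
```

Request:
{"name": "carry_out", "arguments": {
  "moves": [
    [-17.9,5.9,-2.0,0,0,0,8.5],
    [-17.9,5.9,-2.0,0,0,0,8.5],
    [-17.9,5.9,-2.0,0,0,0,8.5],
    [-17.9,5.9,-2.0,0,0,0,8.5],
    [-17.9,5.9,-2.0,0,0,0,8.5],
    [-17.9,5.9,-2.0,0,0,0,8.5],
    [-17.9,5.9,-2.0,0,0,0,8.5]
  ]
}}

```text
t: 1.78
position: [0.5355, 0.0402, 0.3298]
ee_rot: [2.013, 2.412, -0.001]
wrist_force: [-0.2, -0.0, -0.8]
gripper_width: 0.0852
```

```bash
python3 - <<'E'
from h import *
d=snap('wrist','w1')
s=env.sense();print(s['t'],s['position'],s['joint_positions'],yawnow()[0],s['wrist_force'])
W=cloud(d)
cv2.imwrite('pics/w1b.png',cv2.resize(d['img'],(800,600)))
def reg(name,x0,y0,rad,zlo,zhi):
    m=(np.hypot(W[...,0]-x0,W[...,1]-y0)<rad)&(W[...,2]>zlo)&(W[...,2]<zhi)
    P=W[m];(c,sz,a)=cv2.minAreaRect(P[:,:2].astype(np.float32))
    print(name,m.sum(),P.mean(0),P[:,2].std(),np.array(c),np.array(sz),a)
reg('spray',.558,.062,.04,.128,.145)
reg('bottle',.569,-.061,.03,.122,.14)
reg('jar',.565,0,.035,.044,.06)
reg('flaskcap',.504,-.004,.03,.117,.14)
reg('flask',.504,-.004,.045,.1,.115)
reg('tin',.5,.0585,.03,.037,.06)
reg('ink',.512,-.067,.03,.038,.06)
E
```

```text
1.8333 [0.5351 0.0416 0.3296] [-0.7919  0.1486  0.6731  1.8546 -0.1002  1.1729  0.0971] 10.441580009619047 [ 0.2651 -0.4344 -0.4827]
spray 1571 [0.5572 0.0647 0.1355] 0.0012950918773031016 [0.5579 0.064 ] [0.0457 0.0458] 56.791412353515625
bottle 482 [ 0.5692 -0.0571  0.1294] 0.0018864844151291163 [ 0.5696 -0.0587] [0.0267 0.0276] 9.158113479614258
jar 1340 [0.5643 0.0005 0.0519] 0.0012181582943274823 [0.564 0.001] [0.0581 0.0561] 50.535362243652344
flaskcap 398 [ 0.505  -0.0004  0.1272] 0.0024216180130079324 [ 0.5046 -0.0016] [0.0235 0.0225] 54.024925231933594
flask 1190 [0.5052 0.0015 0.1079] 0.0019452261168307298 [ 0.5049 -0.002 ] [0.0385 0.0566] 10.745894432067871
tin 946 [0.4999 0.0604 0.0442] 0.0009635690704442288 [0.5002 0.0596] [0.0446 0.0442] 10.030882835388184
ink 255 [ 0.5133 -0.0639  0.0478] 0.001560948592251923 [ 0.5135 -0.0644] [0.0248 0.0237] 12.770367622375488
```

View pics/w1b.png

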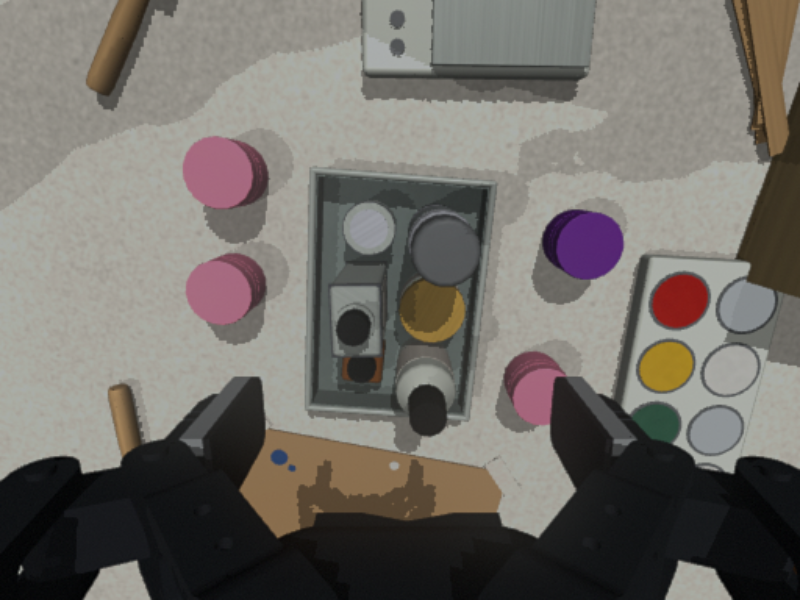

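```bash
python3 - <<'E'
from h import *
print(env.sense()['position'])
for z in (.2,.124): print(rel(*goal(.5695,-.06,z,10.5)))
E
```

```text
[0.5351 0.0416 0.3296]
[-10.6141   1.549   12.9621  -0.0006   0.      -0.001 ]
[-10.6141   1.5533  20.5621  -0.0006   0.      -0.001 ]
```

Request:
{"name": "carry_out", "arguments": {
  "moves": [
    [-10.6,1.55,6,0,0,0,5],
    [-10.6,1.55,6,0,0,0,5],
    [-10.6,1.55,6,0,0,0,5],
    [-10.6,1.55,13,0,0,0,5],
    [-10.6,1.55,13,0,0,0,5],
    [-10.6,1.55,13,0,0,0,5],
    [-10.6,1.55,13,0,0,0,5],
    [-10.6,1.55,13,0,0,0,5]
  ]
}}

```text
t: 2.5
position: [0.5705, -0.0589, 0.2015]
ee_rot: [2.007, 2.416, 0.002]
wrist_force: [0.5, -0.6, 0.8]
gripper_width: 0.0501
```

```bash
python3 - <<'E'
from h import *
s=env.sense();print(s['position'],s['gripper_width'])
print(rel(*goal(.5695,-.06,.124,10.5)))
d=snap('wrist','w2');s=env.sense();print(s['position'],s['qd'])
W=cloud(d);m=(np.hypot(W[...,0]-.5695,W[...,1]+.06)<.025)&(W[...,2]>.122)&(W[...,2]<.14);P=W[m]
print(m.sum());
if m.sum():print(P.mean(0),cv2.minAreaRect(P[:,:2].astype(np.float32)))
E
```

```text
[ 0.5705 -0.0589  0.2015] 0.05009058841298717
[-0.0873 -0.1261  7.7466  0.0013 -0.0001  0.001 ]
[ 0.5707 -0.059   0.2019] [-0.0003 -0.0086  0.004   0.0009 -0.0047 -0.0065  0.0048]
1442
[ 0.5694 -0.0577  0.1296] ((0.5695862770080566, -0.05859532207250595), (0.02721996419131756, 0.027535755187273026), 24.646766662597656)
```

View pics/w2.png

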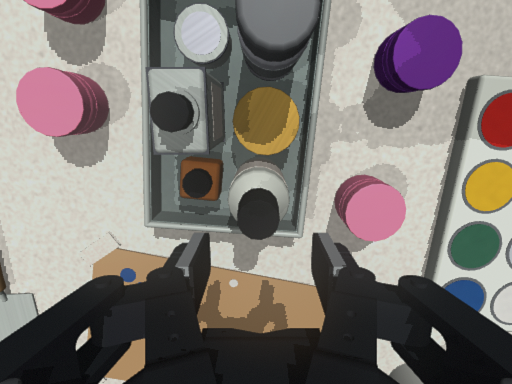

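Request:
{"name": "carry_out", "arguments": {
  "moves": [
    [0,-0.1,4,0,0,0,5],
    [0,-0.1,6.5,0,0,0,5],
    [0,-0.1,7.75,0,0,0,5],
    [0,-0.1,7.75,0,0,0,5],
    [0,-0.1,7.75,0,0,0,5],
    [0,-0.1,7.75,0,0,0,2],
    [0,-0.1,7.75,0,0,0,2],
    [0,-0.1,7.75,0,0,0,2],
    [0,-0.1,7.75,0,0,0,2],
    [0,-0.1,7.75,0,0,0,2],
    [0,-0.1,7.75,0,0,0,2]
  ],
  "newtons": 40
}}

```text
t: 3.47
position: [0.5699, -0.0602, 0.1243]
ee_rot: [2.008, 2.414, 0.003]
wrist_force: [-3.3, -0.6, 10.7]
gripper_width: 0.028
```

```bash
python3 - <<'E'
from h import *
s=env.sense();print(s['position'],s['gripper_width'],s['wrist_force'],yawnow())
print(s['ee_rot'])
p=s['position']
print(rel(*goal(p[0],p[1],.31,10.5)))
for z in (.31,.18,.122):print(rel(*goal(.631,-.264,z,10.5)))
E
```

```text
[ 0.5699 -0.0602  0.1243] 0.027986233861914935 [-3.2964 -0.5687 10.7464] (np.float64(10.474008670293061), array([[-0.1818,  0.9833,  0.0027],
       [ 0.9833,  0.1818,  0.0005],
       [ 0.    ,  0.0028, -1.    ]]))
[2.0083 2.4136 0.0034]
[  0.0003   0.0517 -18.5654   0.0028  -0.      -0.0005]
[-21.1548   2.3565 -18.5593   0.0028  -0.      -0.0005]
[-21.1551   2.3203  -5.5594   0.0028  -0.      -0.0005]
[-21.1552   2.3041   0.2406   0.0028  -0.      -0.0005]
```

Request:
{"name": "carry_out", "arguments": {
  "moves": [
    [0,0,-2,0,0,0,2],
    [0,0,-5,0,0,0,2],
    [0,0,-8,0,0,0,2],
    [-3,0.4,-8,0,0,0,2],
    [-6,0.8,-8,0,0,0,2],
    [-9.5,1.2,-8,0,0,0,2],
    [-13,1.6,-8,0,0,0,2],
    [-16.5,2,-8,0,0,0,2],
    [-19.5,2.3,-8,0,0,0,2],
    [-21.15,2.3,-8,0,0,0,2],
    [-21.15,2.3,-8,0,0,0,2]
  ]
}}

```text
t: 4.38
position: [0.6296, -0.2688, 0.2037]
ee_rot: [2.013, 2.408, -0.002]
wrist_force: [-1.3, 0.4, -2.2]
gripper_width: 0.028
```

```bash
python3 - <<'E'
from h import *
s=env.sense();print(s['position'],s['gripper_width'],s['wrist_force'],yawnow()[0])
print(rel(*goal(.631,-.264,.1225,10.5)))
d=snap('scene','s2')
cv2.imwrite('pics/s2b.png',cv2.resize(d['img'][60:300,60:360],None,fx=2.6,fy=2.5))
E
```

```text
[ 0.6296 -0.2688  0.2037] 0.02801604822886994 [-1.3374  0.3927 -2.1533] 10.222193599487412
[ 0.4675  0.2214  8.1219  0.0006  0.003  -0.0048]
```

View pics/s2b.png

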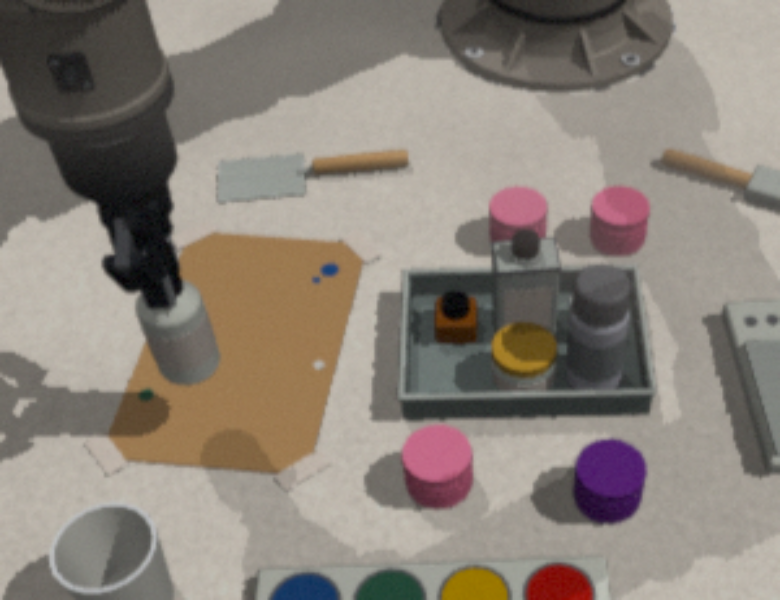

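Request:
{"name": "carry_out", "arguments": {
  "moves": [
    [0,0,0,0,0,0,2],
    [0,0,3,0,0,0,2],
    [0,0,5.5,0,0,0,2],
    [0,0,7.2,0,0,0,2],
    [0,0,7.8,0,0,0,2],
    [0,0,8.1,0,0,0,2],
    [0,0,8.15,0,0,0,2],
    [0,0,8.15,0,0,0,2],
    [0,0,8.15,0,0,0,2],
    [0,0,8.15,0,0,0,2]
  ]
}}

```text
t: 5.27
position: [0.6299, -0.2629, 0.1227]
ee_rot: [-2.008, -2.416, -0.001]
wrist_force: [-6.6, 2.7, 8.8]
gripper_width: 0.0277
```

```bash
python3 - <<'E'
from h import *
s=env.sense();print(s['position'],s['gripper_width'],s['wrist_force'],yawnow()[0],s['ee_rot'])
print(rel(*goal(.631,-.264,.122,10.5)))
E
```

```text
[ 0.6299 -0.2629  0.1227] 0.02767535616356158 [-6.6496  2.7191  8.8019] 10.534564760683303 [-2.008  -2.4158 -0.0012]
[-0.1256  0.0851  0.071   0.0004 -0.0006  0.0006]
```

Request:
{"name": "carry_out", "arguments": {
  "moves": [
    [0,0,0,0,0,0,3.5],
    [0,0,0,0,0,0,4.5],
    [0,0,0,0,0,0,5],
    [0,0,0,0,0,0,5],
    [0,0,-2,0,0,0,5],
    [0,0,-5,0,0,0,5],
    [0,0,-9,0,0,0,5],
    [0,0,-13,0,0,0,6],
    [0,0,-13,0,0,0,6]
  ]
}}

```text
t: 6.02
position: [0.6321, -0.2657, 0.2589]
ee_rot: [2.004, 2.408, 0.006]
wrist_force: [0.9, -0.3, 0.1]
gripper_width: 0.0599
```

```bash
python3 - <<'E'
from h import *
s=env.sense();print(s['position'],s['gripper_width'],s['wrist_force'],yawnow()[0])
d=snap('scene','s3');cv2.imwrite('pics/s3b.png',cv2.resize(d['img'][60:300,60:360],None,fx=2.6,fy=2.5))
for z in (.26,.2,.13):print(rel(*goal(.558,.063,z,10.5)))
E
```

```text
[ 0.6321 -0.2657  0.2589] 0.05987124619273425 [ 0.9072 -0.3116  0.0754] 10.447863956038953
[33.5675 -1.2577 -0.5593  0.006   0.0029 -0.0004]
[33.5846 -1.2939  5.4405  0.006   0.0029 -0.0004]
[33.6046 -1.336  12.4404  0.006   0.0029 -0.0004]
```

View pics/s3b.png

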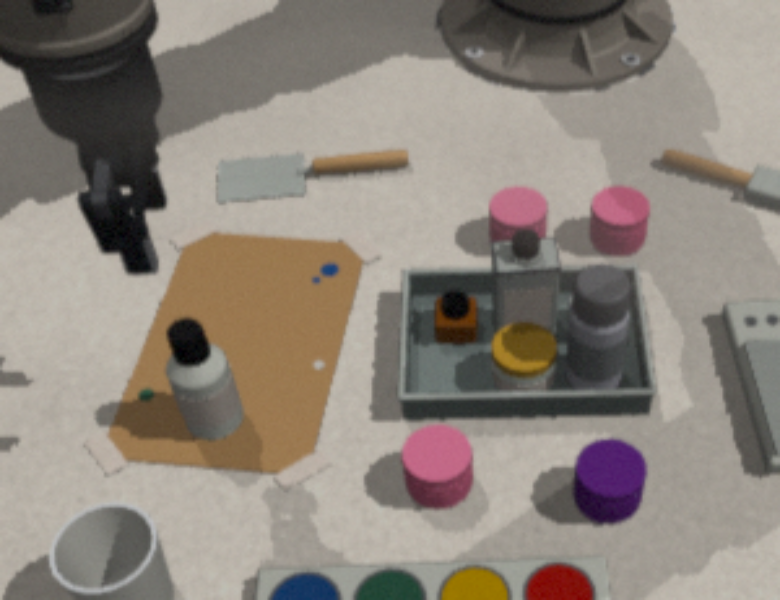

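Request:
{"name": "carry_out", "arguments": {
  "moves": [
    [33.6,-1.3,0,0,0,0,6.2],
    [33.6,-1.3,0,0,0,0,6.2],
    [33.6,-1.3,0,0,0,0,6.2],
    [33.6,-1.3,0,0,0,0,6.2],
    [33.6,-1.3,0,0,0,0,6.2],
    [33.6,-1.3,0,0,0,0,6.2],
    [33.6,-1.3,0,0,0,0,6.2],
    [33.6,-1.3,0,0,0,0,6.2],
    [33.6,-1.3,4,0,0,0,6.2],
    [33.6,-1.3,5.5,0,0,0,6.2],
    [33.6,-1.3,5.5,0,0,0,6.2],
    [33.6,-1.3,5.5,0,0,0,6.2]
  ]
}}

```text
t: 7.07
position: [0.5556, 0.0639, 0.1955]
ee_rot: [-2.009, -2.414, 0.003]
wrist_force: [0.3, -1.5, 1.4]
gripper_width: 0.0619
```

```bash
python3 - <<'E'
from h import *
d=snap('wrist','w3');s=env.sense();print(s['position'],s['gripper_width'],yawnow()[0])
W=cloud(d);m=(np.hypot(W[...,0]-.558,W[...,1]-.063)<.035)&(W[...,2]>.128)&(W[...,2]<.145);P=W[m]
print(m.sum(),P.mean(0),cv2.minAreaRect(P[:,:2].astype(np.float32)))
print(rel(*goal(.558,.063,.127,10.5)))
E
```

```text
[0.5563 0.0635 0.1964] 0.062396520866546755 10.41613198364462
4103 [0.5575 0.0662 0.1355] ((0.5577295422554016, 0.06455343216657639), (0.045659326016902924, 0.045588843524456024), 45.243595123291016)
[-0.079   0.1581  6.9449 -0.      0.0005 -0.0015]
```

View pics/w3.png

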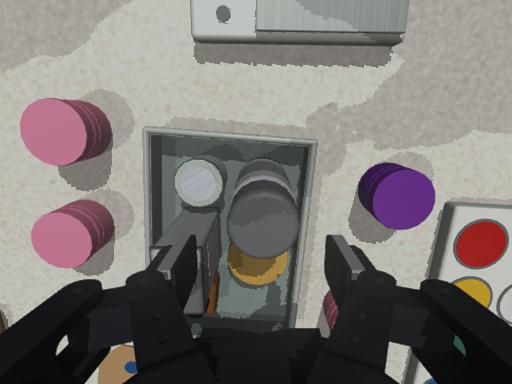

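Request:
{"name": "carry_out", "arguments": {
  "moves": [
    [0,0.15,3,0,0,0,6.2],
    [0,0.15,5.5,0,0,0,6.2],
    [0,0.15,6.8,0,0,0,6.2],
    [0,0.15,6.8,0,0,0,6.2],
    [0,0.15,6.8,0,0,0,6.2],
    [0,0.15,6.8,0,0,0,4],
    [0,0.15,6.8,0,0,0,4],
    [0,0.15,6.8,0,0,0,4],
    [0,0.15,6.8,0,0,0,4],
    [0,0.15,6.8,0,0,0,4]
  ]
}}

```text
t: 7.95
position: [0.5584, 0.0645, 0.1297]
ee_rot: [2.009, 2.414, 0.003]
wrist_force: [-2.6, -0.9, 8.2]
gripper_width: 0.0457
```

```bash
python3 - <<'E'
from h import *
s=env.sense();print(s['position'],s['gripper_width'],s['wrist_force'],yawnow()[0],s['ee_rot'])
for z in (.31,.2,.1265):print(rel(*goal(.541,-.2615,z,10.5)))
E
```

```text
[0.5584 0.0645 0.1297] 0.04574606806745088 [-2.6362 -0.9228  8.2237] 10.471419269016627 [2.0088 2.4141 0.0034]
[-31.7312  -7.5898 -18.064    0.0023  -0.0006  -0.0005]
[-31.7374  -7.6152  -7.064    0.0023  -0.0006  -0.0005]
[-31.7416  -7.6322   0.286    0.0023  -0.0006  -0.0005]
```

Request:
{"name": "carry_out", "arguments": {
  "moves": [
    [0,0,-2,0,0,0,4],
    [0,0,-5,0,0,0,4],
    [0,0,-9,0,0,0,4],
    [0,0,-13,0,0,0,4],
    [0,0,-16,0,0,0,4],
    [0,0,-17.5,0,0,0,4],
    [-3,-0.7,-17.5,0,0,0,4],
    [-6.5,-1.6,-17.5,0,0,0,4],
    [-10,-2.4,-17.5,0,0,0,4],
    [-13.5,-3.2,-17.5,0,0,0,4],
    [-17,-4.1,-17.5,0,0,0,4],
    [-20,-4.8,-17.5,0,0,0,4]
  ]
}}

```text
t: 8.95
position: [0.546, -0.1436, 0.3044]
ee_rot: [2.01, 2.413, 0.002]
wrist_force: [0.7, 0.6, -1.8]
gripper_width: 0.0456
```

Request:
{"name": "carry_out", "arguments": {
  "moves": [
    [-3.5,-0.8,0,0,0,0,4],
    [-6.5,-1.6,2,0,0,0,4],
    [-9.5,-2.3,5,0,0,0,4],
    [-11.7,-2.8,8,0,0,0,4],
    [-11.7,-2.8,11,0,0,0,4],
    [-11.7,-2.8,11,0,0,0,4],
    [-11.7,-2.8,11,0,0,0,4],
    [-11.7,-2.8,11,0,0,0,4]
  ]
}}

```text
t: 9.62
position: [0.5413, -0.2608, 0.195]
ee_rot: [2.007, 2.414, 0.002]
wrist_force: [-0.5, -0.0, -1.0]
gripper_width: 0.0458
```

```bash
python3 - <<'E'
from h import *
s=env.sense();print(s['position'],s['gripper_width'],s['wrist_force'],yawnow()[0])
print(rel(*goal(.541,-.2615,.1285,10.5)))
d=snap('scene','s4');cv2.imwrite('pics/s4b.png',cv2.resize(d['img'][60:300,60:360],None,fx=2.6,fy=2.5))
E
```

```text
[ 0.5413 -0.2608  0.195 ] 0.045843933398068894 [-0.5437 -0.0376 -1.0173] 10.519945440401528
[-0.0562 -0.0551  6.6469  0.0018  0.0006  0.0003]
```

View pics/s4b.png

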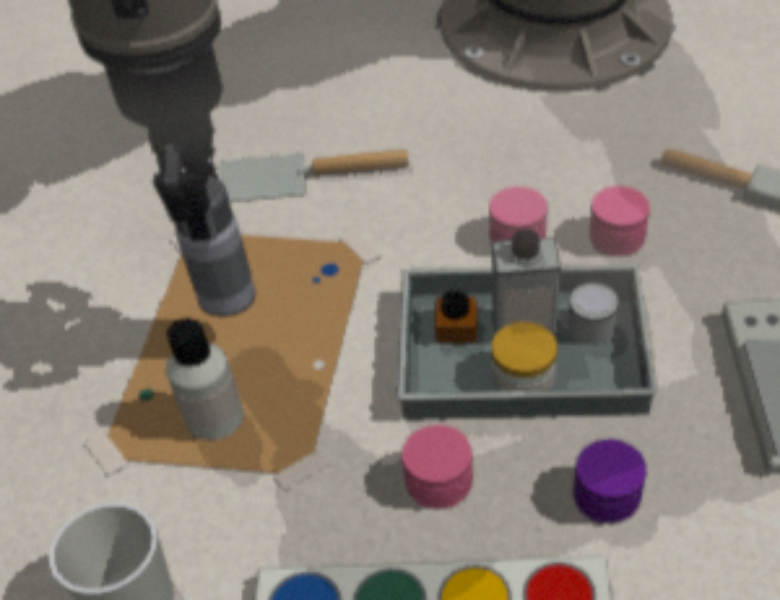

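Request:
{"name": "carry_out", "arguments": {
  "moves": [
    [0,0,3,0,0,0,4],
    [0,0,5.2,0,0,0,4],
    [0,0,6.2,0,0,0,4],
    [0,0,6.5,0,0,0,4],
    [0,0,6.7,0,0,0,4],
    [0,0,6.7,0,0,0,4],
    [0,0,6.7,0,0,0,4],
    [0,0,6.7,0,0,0,4]
  ]
}}

```text
t: 10.33
position: [0.5414, -0.2614, 0.1277]
ee_rot: [2.007, 2.413, 0.002]
wrist_force: [-1.7, -1.4, 10.1]
gripper_width: 0.0456
```

```bash
python3 - <<'E'
from h import *
s=env.sense();print(s['position'],s['gripper_width'],s['wrist_force'],yawnow()[0],s['ee_rot'])
E
```

```text
[ 0.5414 -0.2614  0.1277] 0.045585273682046665 [-1.6652 -1.3622 10.0528] 10.495810650366922 [2.0074 2.4135 0.0016]
```

Contact at the expected height. Release and rise.

Request:
{"name": "carry_out", "arguments": {
  "moves": [
    [0,0,0,0,0,0,5],
    [0,0,0,0,0,0,6],
    [0,0,0,0,0,0,6],
    [0,0,0,0,0,0,6],
    [0,0,-2,0,0,0,6],
    [0,0,-5,0,0,0,6],
    [0,0,-9,0,0,0,6],
    [0,0,-13,0,0,0,6],
    [0,0,-13,0,0,0,6]
  ]
}}

```text
t: 11.08
position: [0.5425, -0.263, 0.2628]
ee_rot: [2.005, 2.408, 0.005]
wrist_force: [0.9, -0.1, 0.1]
gripper_width: 0.0599
```

```bash
python3 - <<'E'
from h import *
s=env.sense();print(s['position'],yawnow()[0])
for z in (.26,.19):print(rel(*goal(.5048,-.0025,z,10.6)))
E
```

```text
[ 0.5425 -0.263   0.2628] 10.43016765406348
[26.2999  1.0093  0.1945  0.0076  0.0037 -0.003 ]
[26.326   0.9564  7.1943  0.0076  0.0037 -0.003 ]
```

Request:
{"name": "carry_out", "arguments": {
  "moves": [
    [26.2,1.0,0,0,0,0,6],
    [26.2,1.0,0,0,0,0,6],
    [26.2,1.0,0,0,0,0,6],
    [26.2,1.0,0,0,0,0,6],
    [26.2,1.0,0,0,0,0,6],
    [26.2,1.0,0,0,0,0,6],
    [26.2,1.0,0,0,0,0,6],
    [26.2,1.0,4,0,0,0,6],
    [26.2,1.0,6.5,0,0,0,6],
    [26.2,1.0,6.5,0,0,0,6],
    [26.2,1.0,6.5,0,0,0,6],
    [26.2,1.0,6.5,0,0,0,6]
  ]
}}

```text
t: 12.08
position: [0.5032, -0.0021, 0.1921]
ee_rot: [2.01, 2.413, 0.001]
wrist_force: [-0.1, -0.2, 0.4]
gripper_width: 0.0604
```

```bash
python3 - <<'E'
from h import *
d=snap('wrist','w4');s=env.sense();print(s['position'],s['gripper_width'],yawnow()[0])
W=cloud(d);m=(np.hypot(W[...,0]-.505,W[...,1]+.0025)<.045)&(W[...,2]>.1)&(W[...,2]<.115);P=W[m]
print(m.sum(),P.mean(0),cv2.minAreaRect(P[:,:2].astype(np.float32)))
print(rel(*goal(.5048,-.0025,.102,10.6)))
E
```

```text
[ 0.5035 -0.002   0.1924] 0.06044962108495207 10.431669418282636
3125 [0.5039 0.0027 0.1079] ((0.5048028826713562, -0.0018471814692020416), (0.038438234478235245, 0.05663657933473587), 10.784079551696777)
[-0.0724  0.1078  9.0388  0.0017  0.     -0.0029]
```

View pics/w4.png

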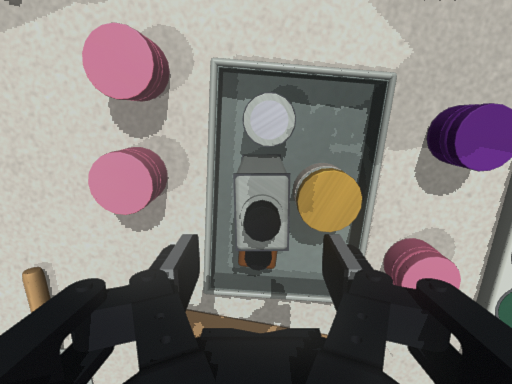

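Request:
{"name": "carry_out", "arguments": {
  "moves": [
    [0,0.1,3,0,0,0,6],
    [0,0.1,6,0,0,0,6],
    [0,0.1,8,0,0,0,6],
    [0,0.1,9,0,0,0,6],
    [0,0.1,9,0,0,0,6],
    [0,0.1,9,0,0,0,6],
    [0,0.1,9,0,0,0,3],
    [0,0.1,9,0,0,0,3],
    [0,0.1,9,0,0,0,3],
    [0,0.1,9,0,0,0,3],
    [0,0.1,9,0,0,0,3],
    [0,0.1,9,0,0,0,3]
  ]
}}

```text
t: 13.13
position: [0.5044, -0.0013, 0.1024]
ee_rot: [2.009, 2.414, 0.003]
wrist_force: [-3.1, -1.5, 11.0]
gripper_width: 0.0373
```

```bash
python3 - <<'E'
from h import *
s=env.sense();print(s['position'],s['gripper_width'],s['wrist_force'],yawnow()[0],s['ee_rot'])
for z in (.16,.0995):print(rel(*goal(.451,-.259,z,10.5)))
E
```

```text
[ 0.5044 -0.0013  0.1024] 0.037252940309944665 [-3.1402 -1.4925 11.0306] 10.48556885090029 [2.0085 2.4143 0.0033]
[-24.3649  -9.9312  -5.7975   0.0023  -0.0005  -0.0003]
[-24.3682  -9.9449   0.2525   0.0023  -0.0005  -0.0003]
```

Request:
{"name": "carry_out", "arguments": {
  "moves": [
    [0,0,-2,0,0,0,3],
    [0,0,-5,0,0,0,3],
    [0,0,-8,0,0,0,3],
    [0,0,-9,0,0,0,3],
    [-3,-1.2,-9,0,0,0,3],
    [-6.3,-2.6,-9,0,0,0,3],
    [-9.6,-3.9,-9,0,0,0,3],
    [-12.9,-5.3,-9,0,0,0,3],
    [-16.2,-6.6,-9,0,0,0,3],
    [-19.5,-8,-9,0,0,0,3],
    [-22.5,-9.2,-9,0,0,0,3],
    [-24.35,-9.95,-9,0,0,0,3]
  ]
}}

```text
t: 14.13
position: [0.4489, -0.2621, 0.1916]
ee_rot: [2.011, 2.412, 0.0]
wrist_force: [-0.5, 1.0, -1.6]
gripper_width: 0.0372
```

Request:
{"name": "carry_out", "arguments": {
  "moves": [
    [0,0,0,0,0,0,3],
    [0,0,0,0,0,0,3],
    [0,0,3,0,0,0,3],
    [0,0,6,0,0,0,3],
    [0,0,8,0,0,0,3],
    [0,0,9,0,0,0,3],
    [0,0,9.2,0,0,0,3],
    [0,0,9.2,0,0,0,3],
    [0,0,9.2,0,0,0,3],
    [0,0,9.2,0,0,0,3]
  ]
}}

```text
t: 14.97
position: [0.4506, -0.2585, 0.0994]
ee_rot: [2.008, 2.415, 0.001]
wrist_force: [0.5, -0.1, -1.5]
gripper_width: 0.0375
```

```bash
python3 - <<'E'
from h import *
s=env.sense();print(s['position'],s['gripper_width'],s['wrist_force'],yawnow()[0],s['ee_rot'])
d=snap('scene','s5');cv2.imwrite('pics/s5b.png',cv2.resize(d['img'][60:300,60:360],None,fx=2.6,fy=2.5))
E
```

```text
[ 0.4506 -0.2585  0.0994] 0.03753215346045271 [ 0.4945 -0.1482 -1.4668] 10.536819300143362 [2.0076 2.4155 0.0008]
```

View pics/s5b.png

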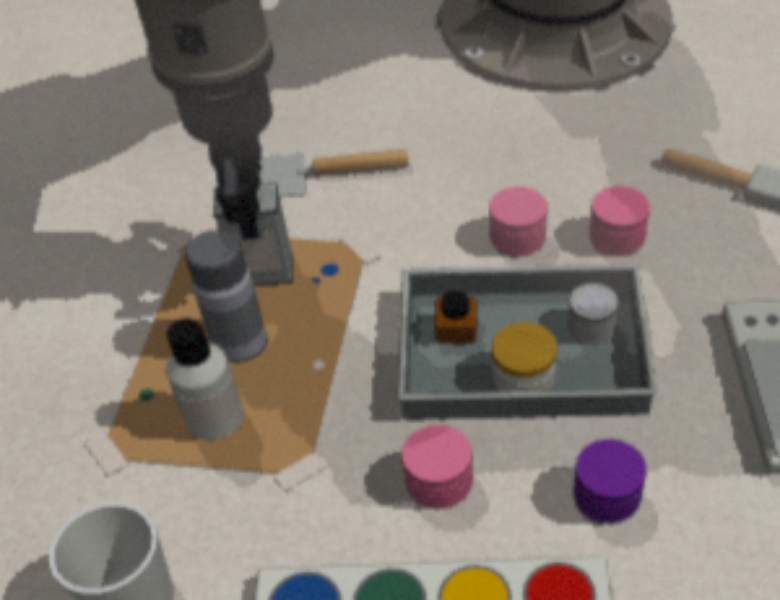

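Request:
{"name": "carry_out", "arguments": {
  "moves": [
    [0,0,0.1,0,0,0,3],
    [0,0,0.2,0,0,0,3],
    [0,0,0.2,0,0,0,3],
    [0,0,0.2,0,0,0,3]
  ]
}}

```text
t: 15.35
position: [0.4505, -0.2588, 0.0983]
ee_rot: [2.009, 2.415, 0.003]
wrist_force: [-8.3, 8.0, 34.5]
gripper_width: 0.0375
```

Request:
{"name": "carry_out", "arguments": {
  "moves": [
    [0,0,-0.1,0,0,0,3],
    [0,0,-0.1,0,0,0,4.5],
    [0,0,-0.1,0,0,0,5.2],
    [0,0,-0.1,0,0,0,5.2],
    [0,0,-2,0,0,0,5.2],
    [0,0,-5,0,0,0,5.2],
    [0,0,-9,0,0,0,5.2],
    [0,0,-13,0,0,0,6],
    [0,0,-17,0,0,0,6],
    [0,0,-17,0,0,0,8],
    [0,0,-17,0,0,0,8]
  ]
}}

```text
t: 16.27
position: [0.451, -0.2591, 0.2687]
ee_rot: [2.006, 2.413, 0.004]
wrist_force: [-0.7, 0.7, -0.6]
gripper_width: 0.0798
```

```bash
python3 - <<'E'
from h import *
d=snap('wrist','w5');s=env.sense();print(s['position'],yawnow()[0])
W=cloud(d)
for (n,x,y,r,a,b) in [('flask',.4505,-.2588,.045,.098,.111),('spray',.5414,-.2614,.035,.126,.142),('bottle',.63,-.263,.03,.12,.14)]:
    m=(np.hypot(W[...,0]-x,W[...,1]-y)<r)&(W[...,2]>a)&(W[...,2]<b);P=W[m]
    print(n,m.sum(), P.mean(0) if len(P) else '',cv2.minAreaRect(P[:,:2].astype(np.float32)) if len(P) else '')
for yw in(95.5,-84.5):
  for z in (.26,.2):print(rel(*goal(.5645,.0003,z,yw)))
print(s['joint_positions'])
E
```

```text
[ 0.4503 -0.2586  0.2672] 10.52334571470047
flask 1771 [ 0.4505 -0.2563  0.1059] ((0.45100802183151245, -0.25903889536857605), (0.03846718370914459, 0.05673037841916084), 10.623348236083984)
spray 2127 [ 0.5387 -0.2603  0.1334] ((0.5399332046508789, -0.2616737186908722), (0.04602401331067085, 0.04497229680418968), 82.5523681640625)
bottle 850 [ 0.6277 -0.2621  0.1272] ((0.629388153553009, -0.2626464068889618), (0.0274058785289526, 0.02821839414536953), 86.98615264892578)
[23.3699 15.9537  0.7449  0.0013  0.001  -1.4831]
[23.3689 15.9446  6.7449  0.0013  0.001  -1.4831]
[23.3699 15.9537  0.7449  0.001  -0.0014  1.6585]
[23.3689 15.9446  6.7449  0.001  -0.0014  1.6585]
[-0.3603  0.2089  0.8806  1.9765 -0.1881  1.0377  0.7894]
```

View pics/w5.png

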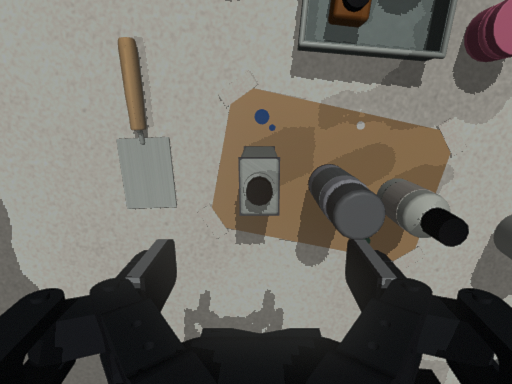

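Request:
{"name": "carry_out", "arguments": {
  "moves": [
    [23.4,15.9,0.8,0,0,-1.483,8],
    [23.4,15.9,0.8,0,0,-1.483,8],
    [23.4,15.9,0.8,0,0,-1.483,8],
    [23.4,15.9,0.8,0,0,-1.483,8],
    [23.4,15.9,0.8,0,0,-1.483,8],
    [23.4,15.9,0.8,0,0,-1.483,8],
    [23.4,15.9,0.8,0,0,-1.483,8],
    [23.4,15.9,0.8,0,0,-1.483,8],
    [23.4,15.9,0.8,0,0,-1.483,8],
    [23.4,15.9,0.8,0,0,-1.483,8],
    [23.4,15.9,0.8,0,0,-1.483,8],
    [23.4,15.9,0.8,0,0,-1.483,8]
  ]
}}

```text
t: 17.32
position: [0.563, 0.0001, 0.2569]
ee_rot: [0.159, -3.134, 0.001]
wrist_force: [-0.6, 0.7, -0.9]
gripper_width: 0.0799
```

```bash
python3 - <<'E'
from h import *
s=env.sense();print(s['position'],yawnow()[0],s['joint_positions'])
print(rel(*goal(.5645,.0003,.16,95.5)))
E
```

```text
[0.563  0.0001 0.2569] 95.82585441943714 [-0.5085  0.2603  0.4728  1.8792 -0.1361  1.0368  1.6929]
[-0.1815  0.009   9.6893 -0.0003 -0.0032  0.0057]
```

Request:
{"name": "carry_out", "arguments": {
  "moves": [
    [0,0,4,0,0,0,7.6],
    [0,0,8,0,0,0,7.6],
    [0,0,9.5,0,0,0,7.6],
    [0,0,9.5,0,0,0,7.6],
    [0,0,9.5,0,0,0,7.6]
  ]
}}

```text
t: 17.73
position: [0.5629, -0.0004, 0.1625]
ee_rot: [0.148, -3.135, 0.001]
wrist_force: [-0.0, -0.9, 0.7]
gripper_width: 0.076
```

```bash
python3 - <<'E'
from h import *
d=snap('wrist','w6');s=env.sense();print(s['position'],yawnow()[0])
W=cloud(d)
for (n,x,y,r,a,b) in [('jar',.5645,.0003,.04,.044,.06),('tin',.5,.0585,.03,.037,.06),('ink',.513,-.065,.035,.038,.06)]:
    m=(np.hypot(W[...,0]-x,W[...,1]-y)<r)&(W[...,2]>a)&(W[...,2]<b);P=W[m]
    print(n,m.sum(), P.mean(0) if len(P) else '',cv2.minAreaRect(P[:,:2].astype(np.float32)) if len(P) else '')
print(rel(*goal(.5645,.0003,.04,95.5)))
E
```

```text
[ 0.5638 -0.0003  0.1638] 95.42361729727746
jar 4038 [0.5632 0.0014 0.0519] ((0.5643105506896973, 0.0017642676830291748), (0.05605969950556755, 0.056041169911623), 76.0807876586914)
tin 2917 [0.4994 0.0595 0.0441] ((0.4998248815536499, 0.059930019080638885), (0.04470999166369438, 0.045116353780031204), 19.015716552734375)
ink 1028 [ 0.5126 -0.0634  0.0476] ((0.5130038261413574, -0.0643412172794342), (0.024704160168766975, 0.02572641149163246), 6.3319902420043945)
[-0.0882  0.0543 12.3819 -0.0004 -0.001  -0.0013]
```

View pics/w6.png

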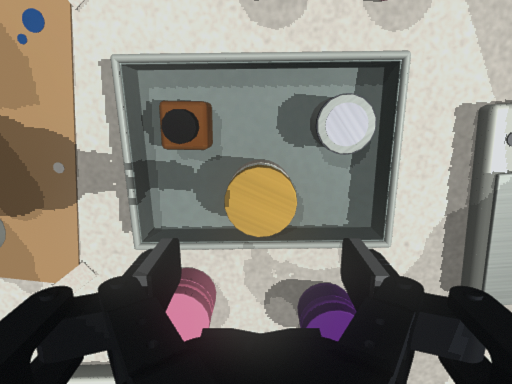

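Request:
{"name": "carry_out", "arguments": {
  "moves": [
    [-0.05,0.1,4,0,0,0,7.6],
    [-0.05,0.1,7.5,0,0,0,7.6],
    [-0.05,0.1,10,0,0,0,7.6],
    [-0.05,0.1,11.5,0,0,0,7.6],
    [-0.05,0.1,12.3,0,0,0,7.6],
    [-0.05,0.1,12.3,0,0,0,7.6],
    [-0.05,0.1,12.3,0,0,0,4.5],
    [-0.05,0.1,12.3,0,0,0,4.5],
    [-0.05,0.1,12.3,0,0,0,4.5],
    [-0.05,0.1,12.3,0,0,0,4.5],
    [-0.05,0.1,12.3,0,0,0,4.5]
  ]
}}

```text
t: 18.7
position: [0.5653, 0.0011, 0.0427]
ee_rot: [-0.149, 3.135, 0.001]
wrist_force: [-1.3, -1.1, 8.2]
gripper_width: 0.0559
```

```bash
python3 - <<'E'
from h import *
s=env.sense();print(s['position'],s['gripper_width'],s['wrist_force'],yawnow()[0],s['ee_rot'])
for z in (.14,.068):print(rel(*goal(.5803,.2635,z,95.5)))
E
```

```text
[0.5653 0.0011 0.0427] 0.055916443398992925 [-1.2916 -1.0594  8.168 ] 95.444593731608 [-0.1491  3.1354  0.0006]
[-4.0107 25.9812 -9.7168  0.0002  0.0027 -0.001 ]
[-3.9915 25.9796 -2.5168  0.0002  0.0027 -0.001 ]
```

Request:
{"name": "carry_out", "arguments": {
  "moves": [
    [0,0,-2,0,0,0,4.5],
    [0,0,-5,0,0,0,4.5],
    [0,0,-8,0,0,0,4.5],
    [-0.5,2.5,-10,0,0,0,4.5],
    [-1,6,-10,0,0,0,4.5],
    [-1.5,9.5,-10,0,0,0,4.5],
    [-2,13,-10,0,0,0,4.5],
    [-2.5,16.5,-10,0,0,0,4.5],
    [-3,20,-10,0,0,0,4.5],
    [-3.5,23.5,-10,0,0,0,4.5],
    [-4,25.5,-10,0,0,0,4.5],
    [-4,26,-10,0,0,0,4.5]
  ]
}}

```text
t: 19.7
position: [0.5791, 0.2691, 0.142]
ee_rot: [-0.157, 3.136, 0.004]
wrist_force: [-0.4, -0.6, -0.6]
gripper_width: 0.0558
```

Request:
{"name": "carry_out", "arguments": {
  "moves": [
    [0,0,0,0,0,0,4.5],
    [0,0,0,0,0,0,4.5],
    [0,0,0,0,0,0,4.5]
  ]
}}

```text
t: 19.95
position: [0.5796, 0.2621, 0.1414]
ee_rot: [-0.147, 3.138, -0.0]
wrist_force: [-1.0, -0.1, -1.0]
gripper_width: 0.0559
```

```bash
python3 - <<'E'
from h import *
d=snap('wrist','w7');s=env.sense();print(s['position'],yawnow()[0],s['gripper_width'],s['wrist_force'])
cv2.imwrite('pics/w7b.png',cv2.resize(d['img'],(800,600)))
W=cloud(d)
m=(np.hypot(W[...,0]-.56,W[...,1]-.262)<.14)&(W[...,2]>.022)&(W[...,2]<.04);P=W[m]
print(m.sum(),cv2.minAreaRect(P[:,:2].astype(np.float32)))
E
```

```text
[0.5796 0.2621 0.1414] 95.33741275231517 0.05553290782153083 [-0.3665  0.4056 -1.8492]
32000 ((0.5443514585494995, 0.2623043954372406), (0.1659511923789978, 0.1373293399810791), 9.768451690673828)
```

View pics/w7b.png

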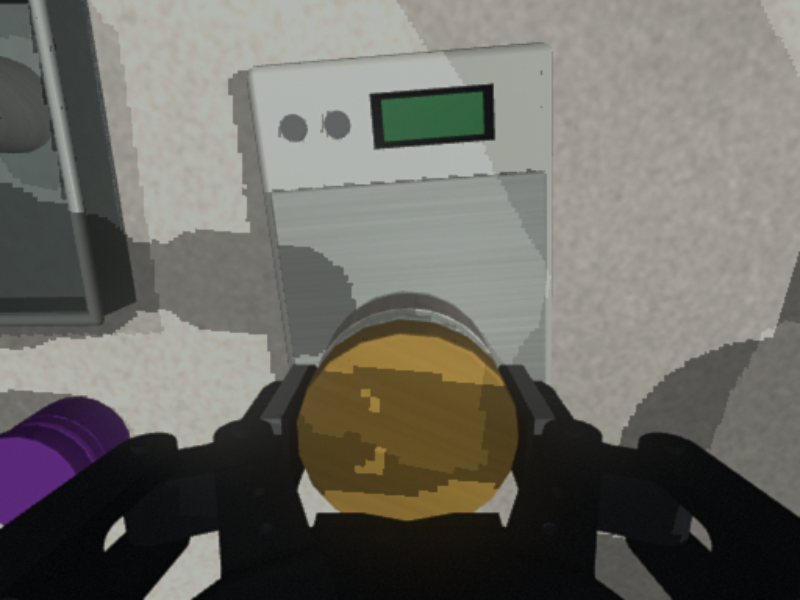

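```bash
python3 - <<'E'
from h import *
d=np.load('pics/w7.npz');K=d['intrinsics'];T=d['cam_to_world']
for c in [(272,192),(546,172)]:
    u,v=np.array(c)/1.5625-.18
    r=T[:3,:3]@np.array([(u-K[0,2])/K[0,0],(v-K[1,2])/K[1,1],1]);t=(.031-T[2,3])/r[2];print(T[:3,3]+t*r)
print(rel(*goal(.581,.2635,.0697,95.5)))
E
```

```text
[0.5276 0.1964 0.031 ]
[0.5069 0.3209 0.031 ]
[-0.1498  0.1304  7.1676 -0.0002  0.0004 -0.0028]
```

Request:
{"name": "carry_out", "arguments": {
  "moves": [
    [-0.1,0.25,2.5,0,0,0,4.5],
    [-0.1,0.25,5,0,0,0,4.5],
    [-0.1,0.25,6.5,0,0,0,4.5],
    [-0.1,0.25,6.9,0,0,0,4.5],
    [-0.1,0.25,7.1,0,0,0,4.5],
    [-0.1,0.25,7.2,0,0,0,4.5],
    [-0.1,0.25,7.25,0,0,0,4.5],
    [-0.1,0.25,7.25,0,0,0,4.5],
    [-0.1,0.25,7.25,0,0,0,4.5]
  ]
}}

```text
t: 20.75
position: [0.5805, 0.2652, 0.0699]
ee_rot: [-0.147, 3.138, 0.0]
wrist_force: [-5.5, -1.9, 7.2]
gripper_width: 0.0559
```

Request:
{"name": "carry_out", "arguments": {
  "moves": [
    [0,0,0,0,0,0,6.4],
    [0,0,0,0,0,0,7.4],
    [0,0,0,0,0,0,7.6],
    [0,0,0,0,0,0,7.6],
    [0,0,-3,0,0,0,7.6],
    [0,0,-7,0,0,0,7.6],
    [0,0,-11,0,0,0,7.6],
    [0,0,-15,0,0,0,7.6],
    [0,0,-19,0,0,0,7.6],
    [0,0,-19,0,0,0,7.6],
    [0,0,-19,0,0,0,7.6]
  ]
}}

```text
t: 21.67
position: [0.5811, 0.2667, 0.2611]
ee_rot: [-0.149, 3.134, 0.004]
wrist_force: [-0.9, 0.3, -0.9]
gripper_width: 0.0759
```

```bash
python3 - <<'E'
from h import *
d=snap('wrist','w8');s=env.sense();print(s['position'],yawnow()[0])
W=cloud(d)
m=(np.hypot(W[...,0]-.58,W[...,1]-.2655)<.04)&(W[...,2]>.07)&(W[...,2]<.09);P=W[m]
print(m.sum(),P.mean(0),cv2.minAreaRect(P[:,:2].astype(np.float32)))
cv2.imwrite('pics/w8b.png',cv2.resize(d['img'],(800,600)))
t=snap('top','t8');cv2.imwrite('pics/t8b.png',cv2.resize(t['img'][140:240,100:190],None,fx=6,fy=6,interpolation=cv2.INTER_CUBIC))
E
```

```text
[0.5802 0.2664 0.2592] 95.45315134536354
2490 [0.5787 0.267  0.0789] ((0.5794857740402222, 0.26695916056632996), (0.055864106863737106, 0.05587301775813103), 52.4815559387207)
```

View pics/w8b.png

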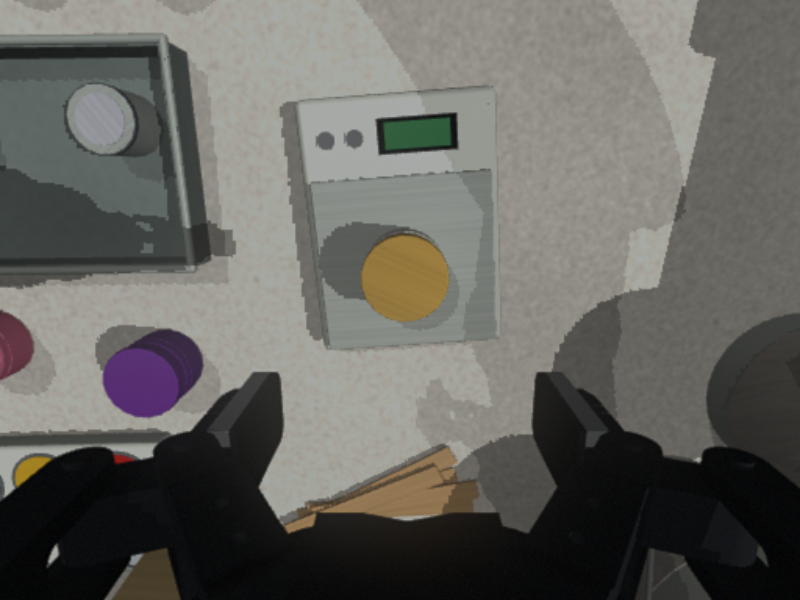

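View pics/t8b.png

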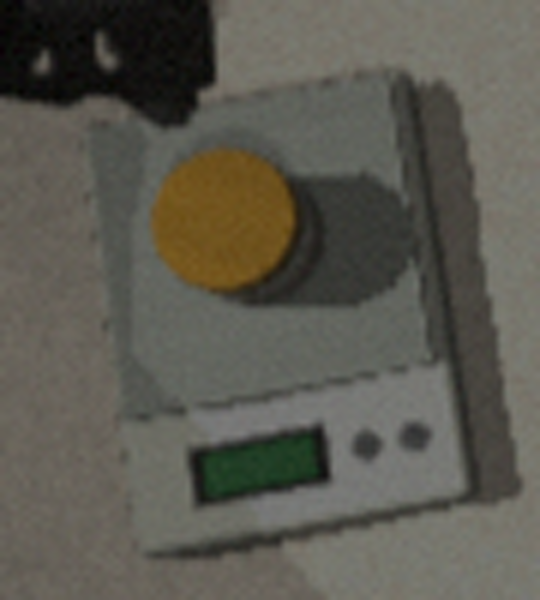

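```bash
python3 - <<'E'
from h import *
def ray(d,pts,sc,off,z):
    K=d['intrinsics'];T=d['cam_to_world'];q=[]
    for c in pts:
        u,v=np.array(c)/sc+off
        r=T[:3,:3]@np.array([(u-K[0,2])/K[0,0],(v-K[1,2])/K[1,1],1]);q.append(T[:3,3]+(z-T[2,3])/r[2]*r)
    return np.array(q)
q=ray(np.load('pics/w8.npz'),[(310,184),(491,170),(497,338),(329,349)],1.5625,-.18,.031);print(q,q.mean(0))
print(ray(np.load('pics/w8.npz'),[(405,278)],1.5625,-.18,.079))
print('top jar',ray(np.load('pics/t8.npz'),[(224,219)],6,np.array([100,140])-.42,.079))
E
```

```text
[[0.5284 0.1955 0.031 ]
 [0.5069 0.3206 0.031 ]
 [0.6288 0.3425 0.031 ]
 [0.6499 0.2153 0.031 ]] [0.5785 0.2685 0.031 ]
[[0.5789 0.2674 0.079 ]]
top jar [[0.58   0.2643 0.079 ]]
```

```bash
python3 - <<'E'
from h import *
print(rel(*goal(.6297,-.2628,.25,10.5)))
E
```

```text
[  0.0528 -53.1435   0.796   -0.0005  -0.0004   1.4827]
```

Request:
{"name": "carry_out", "arguments": {
  "moves": [
    [0,-53.1,0.8,0,0,1.483,6],
    [0,-53.1,0.8,0,0,1.483,5],
    [0,-53.1,0.8,0,0,1.483,5],
    [0,-53.1,0.8,0,0,1.483,5],
    [0,-53.1,0.8,0,0,1.483,5],
    [0,-53.1,0.8,0,0,1.483,5],
    [0,-53.1,0.8,0,0,1.483,5],
    [0,-53.1,0.8,0,0,1.483,5],
    [0,-53.1,0.8,0,0,1.483,5],
    [0,-53.1,0.8,0,0,1.483,5],
    [0,-53.1,0.8,0,0,1.483,5],
    [0,-53.1,0.8,0,0,1.483,5]
  ]
}}

```text
t: 22.77
position: [0.6269, -0.233, 0.2493]
ee_rot: [-2.016, -2.407, 0.002]
wrist_force: [1.2, 0.4, -0.2]
gripper_width: 0.05
```

```bash
python3 - <<'E'
from h import *
print(env.sense()['position'],rel(*goal(.6297,-.2628,.2,10.5)))
E
```

```text
[ 0.6269 -0.233   0.2493] [-2.9807 -0.2351  4.927  -0.0023 -0.0005 -0.0066]
```

Request:
{"name": "carry_out", "arguments": {
  "moves": [
    [-3,-0.2,0,0,0,0,5],
    [-3,-0.2,0,0,0,0,5],
    [-3,-0.2,4,0,0,0,5],
    [-3,-0.2,5,0,0,0,5],
    [-3,-0.2,5,0,0,0,5],
    [-3,-0.2,5,0,0,0,5],
    [-3,-0.2,5,0,0,0,5]
  ]
}}

```text
t: 23.35
position: [0.6315, -0.2611, 0.2019]
ee_rot: [2.008, 2.415, -0.0]
wrist_force: [0.6, -0.3, 0.0]
gripper_width: 0.0502
```

```bash
python3 - <<'E'
from h import *
d=snap('wrist','w9');print(env.sense()['position'],yawnow()[0],rel(*goal(.6299,-.2629,.1227,10.5)))
E
```

```text
[ 0.6316 -0.2612  0.2022] 10.506746103527652 [-0.1284 -0.2063  7.9505  0.0011  0.0008  0.0001]
```

View pics/w9.png

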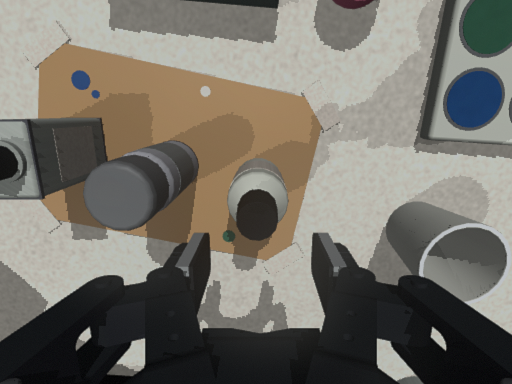

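Request:
{"name": "carry_out", "arguments": {
  "moves": [
    [-0.1,-0.2,4,0,0,0,5],
    [-0.1,-0.2,6.5,0,0,0,5],
    [-0.1,-0.2,7.95,0,0,0,5],
    [-0.1,-0.2,7.95,0,0,0,5],
    [-0.1,-0.2,7.95,0,0,0,5],
    [-0.1,-0.2,7.95,0,0,0,2],
    [-0.1,-0.2,7.95,0,0,0,2],
    [-0.1,-0.2,7.95,0,0,0,2],
    [-0.1,-0.2,7.95,0,0,0,2],
    [-0.1,-0.2,7.95,0,0,0,2],
    [-0.1,-0.2,7.95,0,0,0,2]
  ]
}}

```text
t: 24.32
position: [0.6301, -0.2632, 0.1235]
ee_rot: [2.008, 2.413, 0.002]
wrist_force: [-1.9, -0.5, 6.9]
gripper_width: 0.0278
```

```bash
python3 - <<'E'
from h import *
s=env.sense();print(s['position'],s['gripper_width'],s['wrist_force'],yawnow()[0]);p=s['position']
print(rel(*goal(.5699,-.0602,p[2]+.002,10.5)))
E
```

```text
[ 0.6301 -0.2632  0.1235] 0.027765954099133208 [-1.9444 -0.4954  6.9229] 10.476453749766863
[21.0539 -2.2277 -0.2318  0.0024  0.0013 -0.0004]
```

Request:
{"name": "carry_out", "arguments": {
  "moves": [
    [0,0,-2,0,0,0,2],
    [0,0,-5,0,0,0,2],
    [0,0,-8,0,0,0,2],
    [3,-0.3,-8,0,0,0,2],
    [6,-0.6,-8,0,0,0,2],
    [9.5,-1,-8,0,0,0,2],
    [13,-1.4,-8,0,0,0,2],
    [16.5,-1.8,-8,0,0,0,2],
    [19,-2.1,-8,0,0,0,2],
    [20.5,-2.2,-8,0,0,0,2],
    [21.03,-2.22,-8,0,0,0,2],
    [21.03,-2.22,-8,0,0,0,2]
  ]
}}

```text
t: 25.32
position: [0.5695, -0.0584, 0.2022]
ee_rot: [2.006, 2.417, 0.002]
wrist_force: [0.7, 0.1, -1.1]
gripper_width: 0.0278
```

Request:
{"name": "carry_out", "arguments": {
  "moves": [
    [0,0,0,0,0,0,2],
    [0,0,0,0,0,0,2],
    [0,0,3,0,0,0,2],
    [0,0,5,0,0,0,2],
    [0,0,5,0,0,0,2],
    [0,0,5,0,0,0,2]
  ]
}}

```text
t: 25.82
position: [0.5689, -0.0613, 0.1512]
ee_rot: [-2.011, -2.413, 0.003]
wrist_force: [-0.3, 0.2, -1.8]
gripper_width: 0.0278
```

```bash
python3 - <<'E'
from h import *
s=env.sense();print(s['position'],s['gripper_width'],s['wrist_force'],yawnow()[0]);p=s['position']
print(rel(*goal(.5700,-.0604,.1253,10.5)))
E
```

```text
[ 0.5689 -0.0613  0.1512] 0.02783920642124223 [-0.2643  0.2123 -1.832 ] 10.362658148128055
[ 0.071   0.1321  2.5881 -0.0018  0.0007 -0.0024]
```

Request:
{"name": "carry_out", "arguments": {
  "moves": [
    [0,0.05,1.5,0,0,0,2],
    [0,0.05,2.4,0,0,0,2],
    [0,0.05,2.6,0,0,0,2],
    [0,0.05,2.75,0,0,0,2],
    [0,0.05,2.75,0,0,0,2],
    [0,0.05,2.75,0,0,0,2],
    [0,0.05,2.75,0,0,0,2]
  ]
}}

```text
t: 26.4
position: [0.5701, -0.0604, 0.1255]
ee_rot: [2.01, 2.414, 0.001]
wrist_force: [-4.7, 0.5, 13.1]
gripper_width: 0.0276
```

Request:
{"name": "carry_out", "arguments": {
  "moves": [
    [0,0,0,0,0,0,3.5],
    [0,0,0,0,0,0,4.5],
    [0,0,0,0,0,0,5],
    [0,0,0,0,0,0,5],
    [0,0,-2,0,0,0,5],
    [0,0,-5,0,0,0,5],
    [0,0,-9,0,0,0,5],
    [0,0,-13,0,0,0,6],
    [0,0,-13,0,0,0,6],
    [0,0,-13,0,0,0,6]
  ]
}}

```text
t: 27.23
position: [0.5706, -0.0597, 0.2559]
ee_rot: [2.007, 2.414, 0.005]
wrist_force: [-0.2, 0.1, -0.6]
gripper_width: 0.0599
```

```bash
python3 - <<'E'
from h import *
d=snap('wrist','w10');print(env.sense()['position'],yawnow()[0])
W=cloud(d);m=(np.hypot(W[...,0]-.5695,W[...,1]+.06)<.025)&(W[...,2]>.122)&(W[...,2]<.14);P=W[m]
print(m.sum(),P.mean(0),cv2.minAreaRect(P[:,:2].astype(np.float32)))
for z in(.25,.2,.1285):print(rel(*goal(.5414,-.2614,z,10.5)))
E
```

```text
[ 0.5698 -0.0594  0.2543] 10.514366126807573
899 [ 0.5696 -0.0591  0.1297] ((0.5695701241493225, -0.059872034937143326), (0.02719765342772007, 0.027183666825294495), 1.4308555126190186)
[-19.3435  -6.4831   0.4098   0.0012  -0.0005   0.0003]
[-19.3462  -6.4892   5.4098   0.0012  -0.0005   0.0003]
[-19.3501  -6.4977  12.5598   0.0012  -0.0005   0.0003]
```

View pics/w10.png

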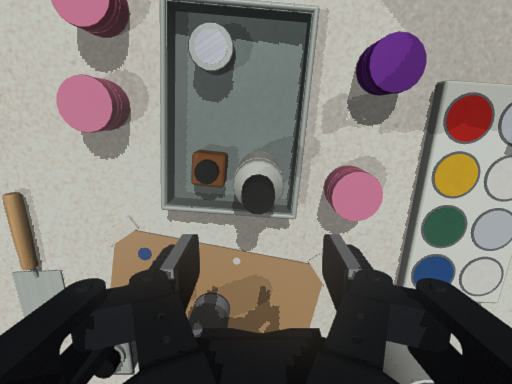

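Bottle stands back (258,190) within about 1 mm of its start position. Next, the spray can.

Request:
{"name": "carry_out", "arguments": {
  "moves": [
    [-19.35,-6.5,0,0,0,0,6.2],
    [-19.35,-6.5,0,0,0,0,6.2],
    [-19.35,-6.5,0,0,0,0,6.2],
    [-19.35,-6.5,0,0,0,0,6.2],
    [-19.35,-6.5,0,0,0,0,6.2],
    [-19.35,-6.5,0,0,0,0,6.2],
    [-19.35,-6.5,4,0,0,0,6.2],
    [-19.35,-6.5,5.5,0,0,0,6.2],
    [-19.35,-6.5,5.5,0,0,0,6.2],
    [-19.35,-6.5,5.5,0,0,0,6.2]
  ]
}}

```text
t: 28.12
position: [0.5402, -0.2618, 0.1978]
ee_rot: [-2.008, -2.412, 0.003]
wrist_force: [-0.3, 0.1, 0.3]
gripper_width: 0.0618
```

```bash
python3 - <<'E'
from h import *
d=snap('wrist','w11');print(env.sense()['position'],yawnow()[0])
W=cloud(d);m=(np.hypot(W[...,0]-.5414,W[...,1]+.2614)<.035)&(W[...,2]>.126)&(W[...,2]<.145);P=W[m]
print(m.sum(),P.mean(0),cv2.minAreaRect(P[:,:2].astype(np.float32)))
print(rel(*goal(.5414,-.2614,.128,10.5)))
E
```

```text
[ 0.5408 -0.262   0.1989] 10.46273718059495
3947 [ 0.5405 -0.2596  0.1335] ((0.5407450795173645, -0.2611318826675415), (0.04556896910071373, 0.045084018260240555), 17.65712547302246)
[ 0.0494  0.0758  7.0896 -0.0011  0.0001 -0.0007]
```

Request:
{"name": "carry_out", "arguments": {
  "moves": [
    [0,0,3,0,0,0,6.2],
    [0,0,5.5,0,0,0,6.2],
    [0,0,7,0,0,0,6.2],
    [0,0,7,0,0,0,6.2],
    [0,0,7,0,0,0,6.2],
    [0,0,7,0,0,0,4],
    [0,0,7,0,0,0,4],
    [0,0,7,0,0,0,4],
    [0,0,7,0,0,0,4],
    [0,0,7,0,0,0,4]
  ]
}}

```text
t: 29.0
position: [0.5417, -0.2624, 0.1309]
ee_rot: [2.008, 2.413, 0.002]
wrist_force: [-2.0, -0.0, 7.1]
gripper_width: 0.0452
```

```bash
python3 - <<'E'
from h import *
s=env.sense();print(s['position'],s['gripper_width'],s['wrist_force'],yawnow()[0]);p=s['position']
print(rel(*goal(p[0]+.5584-.5414,p[1]+.0645+.2614,p[2]+.002,10.5)))
E
```

```text
[ 0.5417 -0.2624  0.1309] 0.04522667138691368 [-2.0404 -0.0378  7.1466] 10.477304851867597
[31.7373  7.5985 -0.2187  0.0023  0.0011 -0.0004]
```

Request:
{"name": "carry_out", "arguments": {
  "moves": [
    [0,0,-2,0,0,0,4],
    [0,0,-5,0,0,0,4],
    [0,0,-9,0,0,0,4],
    [0,0,-13,0,0,0,4],
    [0,0,-16.5,0,0,0,4],
    [3,0.7,-17.5,0,0,0,4],
    [6.5,1.6,-17.5,0,0,0,4],
    [10,2.4,-17.5,0,0,0,4],
    [13.5,3.2,-17.5,0,0,0,4],
    [17,4.1,-17.5,0,0,0,4],
    [20.5,4.9,-17.5,0,0,0,4],
    [24,5.7,-17.5,0,0,0,4]
  ]
}}

```text
t: 30.0
position: [0.5533, -0.0139, 0.3052]
ee_rot: [2.009, 2.414, 0.003]
wrist_force: [1.6, 0.0, -1.1]
gripper_width: 0.0454
```

Request:
{"name": "carry_out", "arguments": {
  "moves": [
    [3.5,0.9,0,0,0,0,4],
    [6,1.5,0,0,0,0,4],
    [7.5,1.85,0,0,0,0,4],
    [7.74,1.9,0,0,0,0,4],
    [7.74,1.9,0,0,0,0,4],
    [7.74,1.9,4,0,0,0,4],
    [7.74,1.9,8,0,0,0,4],
    [7.74,1.9,12,0,0,0,4],
    [7.74,1.9,14.5,0,0,0,4],
    [7.74,1.9,14.5,0,0,0,4],
    [7.74,1.9,14.5,0,0,0,4],
    [7.74,1.9,14.5,0,0,0,4]
  ]
}}

```text
t: 31.0
position: [0.5591, 0.0631, 0.1609]
ee_rot: [2.01, 2.412, 0.003]
wrist_force: [0.7, -0.3, -2.0]
gripper_width: 0.0458
```

```bash
python3 - <<'E'
from h import *
s=env.sense();print(s['position'],s['gripper_width'],s['wrist_force'],yawnow()[0]);p=s['position']
print(rel(*goal(.5586,.0636,.1325,10.5)))
E
```

```text
[0.5591 0.0631 0.1609] 0.04576948594386168 [ 0.7189 -0.3175 -1.9529] 10.39579104409522
[ 0.0567 -0.0419  2.8419  0.0022  0.0001 -0.0018]
```

Request:
{"name": "carry_out", "arguments": {
  "moves": [
    [0,0,1.5,0,0,0,4],
    [0,0,2.4,0,0,0,4],
    [0,0,2.6,0,0,0,4],
    [0,0,2.75,0,0,0,4],
    [0,0,2.8,0,0,0,4],
    [0,0,2.8,0,0,0,4],
    [0,0,2.8,0,0,0,4]
  ]
}}

```text
t: 31.58
position: [0.5586, 0.064, 0.1329]
ee_rot: [2.01, 2.415, 0.003]
wrist_force: [-7.2, -1.1, 20.1]
gripper_width: 0.0455
```

Request:
{"name": "carry_out", "arguments": {
  "moves": [
    [0,0,-0.05,0,0,0,5],
    [0,0,-0.05,0,0,0,6],
    [0,0,-0.05,0,0,0,6],
    [0,0,-0.05,0,0,0,6],
    [0,0,-2,0,0,0,6],
    [0,0,-5,0,0,0,6],
    [0,0,-9,0,0,0,6],
    [0,0,-13,0,0,0,6],
    [0,0,-13,0,0,0,6],
    [0,0,-13,0,0,0,6]
  ]
}}

```text
t: 32.42
position: [0.5589, 0.0644, 0.2628]
ee_rot: [2.008, 2.414, 0.006]
wrist_force: [-0.6, 0.5, 0.5]
gripper_width: 0.0602
```

```bash
python3 - <<'E'
from h import *
d=snap('wrist','w12');print(env.sense()['position'],yawnow()[0])
W=cloud(d)
for (n,x,y,r,a,b) in [('spray',.558,.063,.035,.128,.145),('tin',.5,.0595,.03,.037,.06),('ink',.513,-.065,.035,.038,.06)]:
    m=(np.hypot(W[...,0]-x,W[...,1]-y)<r)&(W[...,2]>a)&(W[...,2]<b);P=W[m]
    print(n,m.sum(), P.mean(0) if len(P) else '',cv2.minAreaRect(P[:,:2].astype(np.float32)) if len(P) else '')
for z in(.25,.2,.1285):print(rel(*goal(.4505,-.2588,z,10.5)))
E
```

```text
[0.5581 0.0645 0.2613] 10.513039393156001
spray 2343 [0.5573 0.0662 0.1355] ((0.5573661923408508, 0.06484318524599075), (0.045504387468099594, 0.046070199459791183), 67.67340087890625)
tin 1292 [0.5001 0.0608 0.0442] ((0.49976134300231934, 0.060244012624025345), (0.04457133635878563, 0.04399646073579788), 10.764183044433594)
ink 291 [ 0.5174 -0.0616  0.047 ] ((0.5270750522613525, -0.06355924159288406), (0.03801094368100166, 0.02626708149909973), 2.461271047592163)
[-29.8247 -16.4745   1.0846   0.0011  -0.0009   0.0002]
[-29.8289 -16.4801   6.0846   0.0011  -0.0009   0.0002]
[-29.835  -16.488   13.2346   0.0011  -0.0009   0.0002]
```

View pics/w12.png

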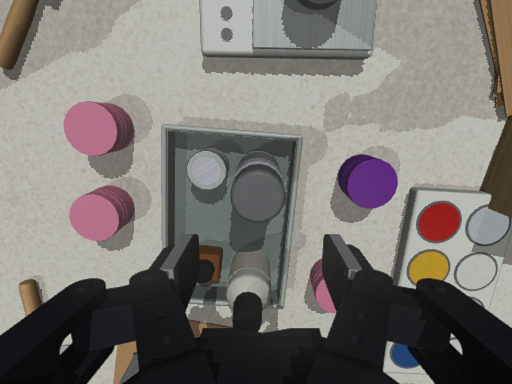

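Request:
{"name": "carry_out", "arguments": {
  "moves": [
    [-29.8,-16.5,0,0,0,0,6],
    [-29.8,-16.5,0,0,0,0,6],
    [-29.8,-16.5,0,0,0,0,6],
    [-29.8,-16.5,0,0,0,0,6],
    [-29.8,-16.5,0,0,0,0,6],
    [-29.8,-16.5,0,0,0,0,6],
    [-29.8,-16.5,0,0,0,0,6],
    [-29.8,-16.5,0,0,0,0,6],
    [-29.8,-16.5,0,0,0,0,6],
    [-29.8,-16.5,4,0,0,0,6],
    [-29.8,-16.5,6,0,0,0,6],
    [-29.8,-16.5,6,0,0,0,6]
  ]
}}

```text
t: 33.47
position: [0.4474, -0.2581, 0.1966]
ee_rot: [-2.007, -2.409, 0.006]
wrist_force: [-0.5, 0.4, -0.5]
gripper_width: 0.0602
```

```bash
python3 - <<'E'
from h import *
d=snap('wrist','w13');print(env.sense()['position'],yawnow()[0])
W=cloud(d);m=(np.hypot(W[...,0]-.4505,W[...,1]+.2588)<.045)&(W[...,2]>.098)&(W[...,2]<.112);P=W[m]
print(m.sum(),P.mean(0),cv2.minAreaRect(P[:,:2].astype(np.float32)))
print(rel(*goal(.4505,-.2588,.1,10.5)))
E
```

```text
[ 0.4482 -0.2587  0.1988] 10.410172664360363
2959 [ 0.4501 -0.2547  0.1059] ((0.45104488730430603, -0.2590351998806), (0.03851661458611488, 0.05725152790546417), 10.727587699890137)
[-0.0636  0.2728  9.8829 -0.0052 -0.0012 -0.0016]
```

View pics/w13.png

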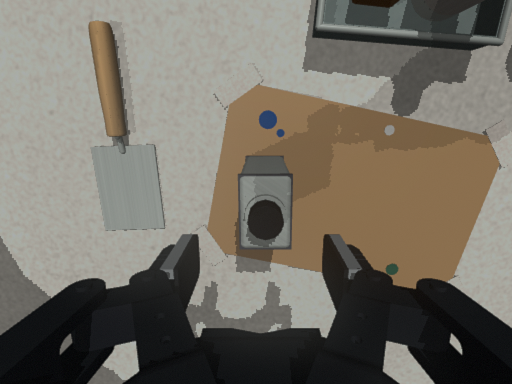

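Request:
{"name": "carry_out", "arguments": {
  "moves": [
    [0,0.1,3,0,0,0,6],
    [0,0.1,6,0,0,0,6],
    [0,0.1,8.5,0,0,0,6],
    [0,0.1,10,0,0,0,6],
    [0,0.1,10,0,0,0,6],
    [0,0.1,10,0,0,0,6],
    [0,0.1,10,0,0,0,3],
    [0,0.1,10,0,0,0,3],
    [0,0.1,10,0,0,0,3],
    [0,0.1,10,0,0,0,3],
    [0,0.1,10,0,0,0,3],
    [0,0.1,10,0,0,0,3]
  ]
}}

```text
t: 34.52
position: [0.4516, -0.259, 0.1024]
ee_rot: [2.008, 2.414, 0.002]
wrist_force: [-2.8, 0.8, 10.9]
gripper_width: 0.0375
```

```bash
python3 - <<'E'
from h import *
s=env.sense();print(s['position'],s['gripper_width'],s['wrist_force'],yawnow()[0]);p=s['position']
print(rel(*goal(p[0]+.5044-.4505,p[1]-.0013+.2588,p[2]+.002,10.5)))
E
```

```text
[ 0.4516 -0.259   0.1024] 0.03747783020723794 [-2.8285  0.7531 10.8574] 10.491766103925992
[24.3379  9.9892 -0.1949  0.002   0.0006 -0.0001]
```

Request:
{"name": "carry_out", "arguments": {
  "moves": [
    [0,0,-2,0,0,0,3],
    [0,0,-5,0,0,0,3],
    [0,0,-8,0,0,0,3],
    [0,0,-9,0,0,0,3],
    [3,1.2,-9,0,0,0,3],
    [6.3,2.6,-9,0,0,0,3],
    [9.6,3.9,-9,0,0,0,3],
    [12.9,5.2,-9,0,0,0,3],
    [16.2,6.6,-9,0,0,0,3],
    [19.5,7.9,-9,0,0,0,3],
    [22.5,9.1,-9,0,0,0,3],
    [24.36,9.92,-9,0,0,0,3]
  ]
}}

```text
t: 35.52
position: [0.5045, 0.0027, 0.1913]
ee_rot: [-2.005, -2.418, -0.002]
wrist_force: [0.9, -0.1, -1.8]
gripper_width: 0.0374
```

Request:
{"name": "carry_out", "arguments": {
  "moves": [
    [0,0,0,0,0,0,3],
    [0,0,0,0,0,0,3],
    [0,0,3,0,0,0,3],
    [0,0,6,0,0,0,3],
    [0,0,6,0,0,0,3],
    [0,0,6,0,0,0,3],
    [0,0,6,0,0,0,3]
  ]
}}

```text
t: 36.1
position: [0.5046, -0.0023, 0.1322]
ee_rot: [2.011, 2.413, 0.001]
wrist_force: [0.6, -0.5, -1.3]
gripper_width: 0.0371
```

```bash
python3 - <<'E'
from h import *
s=env.sense();print(s['position'],s['gripper_width'],s['wrist_force'],yawnow()[0]);p=s['position']
print(rel(*goal(.5046,-.0013,.1044,10.5)))
E
```

```text
[ 0.5046 -0.0023  0.1322] 0.03712715999996169 [ 0.6406 -0.466  -1.3189] 10.383289285032117
[ 0.0954  0.0173  2.7814  0.0008  0.0003 -0.002 ]
```

Request:
{"name": "carry_out", "arguments": {
  "moves": [
    [0.05,0,1.5,0,0,0,3],
    [0.05,0,2.4,0,0,0,3],
    [0.05,0,2.6,0,0,0,3],
    [0.05,0,2.75,0,0,0,3],
    [0.05,0,2.8,0,0,0,3],
    [0.05,0,2.8,0,0,0,3],
    [0.05,0,2.8,0,0,0,3]
  ]
}}

```text
t: 36.68
position: [0.5042, -0.0008, 0.1044]
ee_rot: [-2.009, -2.414, -0.002]
wrist_force: [-9.0, 1.9, 25.7]
gripper_width: 0.0375
```

Request:
{"name": "carry_out", "arguments": {
  "moves": [
    [0.05,0,-0.08,0,0,0,3],
    [0,0,-0.08,0,0,0,4.5],
    [0,0,-0.08,0,0,0,5.2],
    [0,0,-0.08,0,0,0,5.2],
    [0,0,-2,0,0,0,5.2],
    [0,0,-5,0,0,0,5.2],
    [0,0,-9,0,0,0,5.2],
    [0,0,-13,0,0,0,6],
    [0,0,-17,0,0,0,6],
    [0,0,-20,0,0,0,6],
    [0,0,-20,0,0,0,6],
    [0,0,-20,0,0,0,6]
  ]
}}

```text
t: 37.68
position: [0.5047, -0.0003, 0.3042]
ee_rot: [2.008, 2.416, 0.005]
wrist_force: [-0.6, 0.6, -0.7]
gripper_width: 0.06
```

```bash
python3 - <<'E'
from h import *
s=env.sense();print(s['position'])
d=snap('wrist','w14')
W=cloud(d)
def go(W):
  for (n,x,y,r,a,b) in [('spray',.558,.063,.035,.128,.145),('bottle',.5695,-.06,.03,.122,.14),('flask',.5045,-.002,.045,.1,.115),('tin',.5,.0595,.03,.037,.06),('ink',.511,-.065,.027,.038,.06),('jar',.58,.265,.04,.07,.09)]:
    m=(np.hypot(W[...,0]-x,W[...,1]-y)<r)&(W[...,2]>a)&(W[...,2]<b);P=W[m]
    print(n,m.sum(), P.mean(0) if len(P) else '',cv2.minAreaRect(P[:,:2].astype(np.float32)) if len(P) else '')
go(W)
print(rel(*goal(.45,.02,.4,10.5)))
E
```

```text
[ 0.5047 -0.0003  0.3042]
spray 2025 [0.5563 0.0648 0.1355] ((0.5571558475494385, 0.06448245793581009), (0.04611199349164963, 0.045606400817632675), 42.68992233276367)
bottle 579 [ 0.5686 -0.0585  0.1294] ((0.5688422918319702, -0.059836916625499725), (0.025770112872123718, 0.027879463508725166), 11.964118003845215)
flask 1470 [0.5032 0.0022 0.108 ] ((0.503525972366333, -1.9941478967666626e-05), (0.03840078413486481, 0.05628424882888794), 10.62934684753418)
tin 1140 [0.4998 0.0603 0.0442] ((0.49991315603256226, 0.06046507507562637), (0.044482022523880005, 0.04416642710566521), 10.123382568359375)
ink 329 [ 0.5128 -0.0629  0.0475] ((0.5129719972610474, -0.06359438598155975), (0.02468218095600605, 0.02497018873691559), 12.554558753967285)
jar 0  
[ 2.992  -4.9354 -9.7016  0.0008 -0.0011  0.0005]
```

View pics/w14.png

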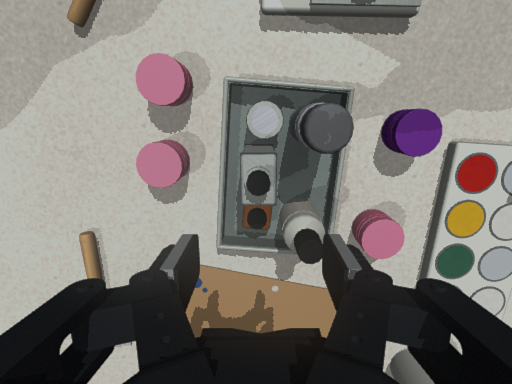

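Request:
{"name": "carry_out", "arguments": {
  "moves": [
    [-12,-4,-6,0,0,0,6],
    [-12,-4,-6,0,0,0,6],
    [-25,-10,-6,0,0,0,6],
    [-25,-10,-6,0,0,0,6],
    [-25,-10,-6,0,0,0,6],
    [-25,-10,-6,0,0,0,6],
    [-25,-10,-6,0,0,0,6],
    [-25,-10,-6,0,0,0,6],
    [-25,-10,-6,0,0,0,6],
    [-25,-10,-6,0,0,0,6]
  ]
}}

```text
t: 38.57
position: [0.4509, -0.2644, 0.3619]
ee_rot: [-2.009, -2.413, 0.002]
wrist_force: [0.2, -0.0, 0.4]
gripper_width: 0.06
```

```bash
python3 - <<'E'
from h import *
s=env.sense();print(s['t'],s['position'],s['joint_positions'])
def go(W):
  for (n,x,y,r,a,b) in [('spray',.558,.063,.035,.128,.145),('bottle',.5695,-.06,.03,.122,.14),('flask',.5045,-.002,.045,.1,.115),('flaskcap',.5045,-.003,.025,.117,.14),('tin',.5,.0595,.03,.037,.06),('ink',.511,-.065,.027,.038,.06)]:
    m=(np.hypot(W[...,0]-x,W[...,1]-y)<r)&(W[...,2]>a)&(W[...,2]<b);P=W[m]
    (c,sz,g)=cv2.minAreaRect(P[:,:2].astype(np.float32));print(n,m.sum(),P.mean(0)*1000,np.array(c)*1000,np.array(sz)*1000,g)
go(cloud(np.load('pics/top0.npz')));print()
d=snap('top','t9');go(cloud(d))
a=cv2.imread('pics/top0.png')[150:245,190:310];b=d['img'][150:245,190:310]
cv2.imwrite('pics/t9b.png',cv2.resize(np.hstack([a,b]),None,fx=3.3,fy=3.3,interpolation=cv2.INTER_CUBIC))
s=snap('scene','s9');cv2.imwrite('pics/s9b.png',cv2.resize(s['img'],(800,600)))
E
```

```text
38.5667 [ 0.4509 -0.2644  0.3619] [-0.6767  0.168   1.2435  1.8506 -0.1667  1.2423  0.7991]
spray 354 [557.1075  61.3777 135.9758] [558.0411  61.5715] [44.9597 44.993 ] 44.51546096801758
bottle 132 [569.0735 -60.6513 130.2157] [569.3147 -60.8436] [26.5389 27.0564] 86.92927551269531
flask 332 [504.4451  -3.8218 108.6652] [505.2102  -3.862 ] [38.5568 56.2162] 10.499340057373047
flaskcap 98 [504.3551  -3.934  127.8873] [504.3029  -4.0959] [21.9827 21.3189] 88.41259765625
tin 275 [500.1522  58.1857  44.7784] [500.5449  58.3301] [43.6826 44.266 ] 43.64553451538086
ink 91 [512.7849 -65.7333  48.3982] [511.6132 -65.7555] [25.6503 22.0474] 0.29318198561668396

spray 349 [557.0473  62.0142 135.9995] [557.7188  62.3222] [43.9914 44.7685] 88.92567443847656
bottle 128 [569.1935 -61.9102 130.1942] [569.235  -61.9781] [24.5102 26.1676] 87.2480239868164
flask 331 [502.9605  -1.9064 108.6282] [503.8863  -1.8782] [38.7056 56.3634] 10.906651496887207
flaskcap 95 [503.5215  -1.7507 128.5107] [504.0261  -1.9489] [21.8563 22.2136] 88.47246551513672
tin 275 [500.1411  58.1767  44.8929] [500.9332  58.8461] [43.6384 43.8117] 89.09248352050781
ink 93 [512.7186 -65.8553  48.132 ] [512.7873 -65.8892] [21.9174 24.8912] 89.4595718383789
```

View pics/t9b.png

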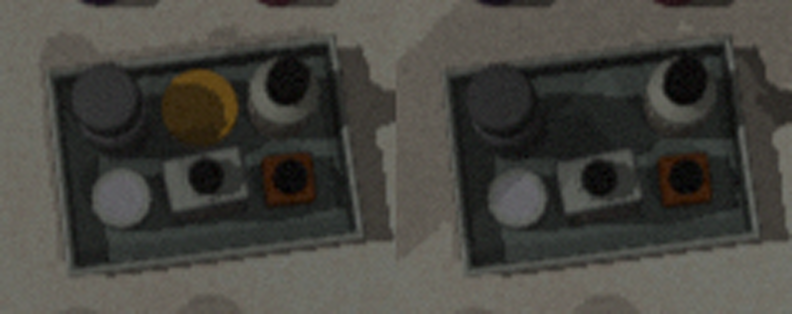

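View pics/s9b.png

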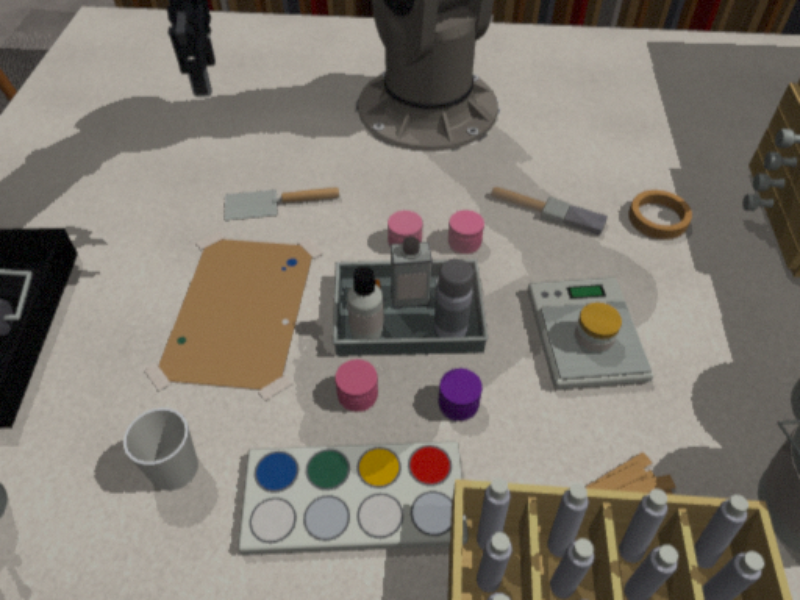

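```bash
python3 -c "
from bench import env
s=env.sense();print(s['t'],s['wrist_force']);print(env.job_done())"
```

```text
38.6667 [ 0.41902943 -0.21298104 -0.66788828]
the job is handed in; nothing more can be done
None
```

The job is done and handed in at 38.7 s, with nothing pressed hard or tipped. I set the bottle, spray can and flask aside on the paper, stood the brass-lidded jar on the scale pan, and put all three back in the tray.

- **Jar:** both cameras put it within about 1 mm of the pan's middle. They disagree by 3–5 mm on where the pan itself is, but each sees the jar centred on it.
- **Returned containers:** the top camera before and after shows the spray can within about 0.7 mm of its start and the bottle within about 1.2 mm. The flask is off by about 2.4 mm with its yaw unchanged. I judged that small and did not correct it.
- **Left alone:** the tin and ink pot read within about 0.2 mm of where they started, and the pink and purple look-alikes were not touched. Everything stands upright in the last pictures, and the arm is clear.
- **Force:** the highest wrist force I saw was about 36 N, when setting the flask on the paper. I eased off before opening the fingers.

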